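# Refill the bead case

### The arm

A 6-joint arm with a two-finger parallel gripper is mounted at the origin on the work surface. World frame = base frame: x ahead of the robot, y to its left, z up, the work surface at z = 0. Lengths are in m, angles in rad, forces in N, time in s.
With the tool pointing down it reaches from about 0.3 to 0.775 m from the base axis. Payload 14.6 kg.
Tool frame: the origin (TCP) lies at the very end of the fingers, on their centre line; the grasp point (between the pads) lies 19 mm behind it; x points along the fingers, y is the direction in which the jaws open and shut, and the axes are right-handed (so a half turn about x gives the same grasp; the last joint's range is limited). The gripper opens to 94 mm and grips with 3 to 60 N. Pads are 16 mm wide; open, the fingers measure 119 mm over their backs; the gripper's body (75 mm by 177 mm) begins 78 mm behind the grasp point.
Start: joints at [-1.211, 0.3, 1.521, -0, 1.321, -0.067], TCP at [0.228, -0.501, 0.205] pointing down, gripper open.
Joint ranges: [-3.03, 3.03], [-0.79, 2.21], [0.23, 2.52], [-1.04, 4.18], [0, 3.07], [-2.55, 2.55]. Speed limits (rad/s): [2.22, 2.22, 2.57, 3.14, 3.14, 3.14].

### API

Orientations are given as [roll, pitch, yaw] about the fixed x, y, z axes, in that order (R = Rz(yaw) Ry(pitch) Rx(roll)).
In Python, from station import ctrl, viewer, hand_in gives the robot as it stands. The module is installed in compiled form; this text tells all that it offers.
- The arm moves only by the tool play_rows, never from a script. Its argument "deltas" is a list that holds one entry, the list of rows, each a list of 7 numbers: the shift along the tool's x, y, z in mm, then the turn, a rotation vector about the tool's x, y, z in rad, then the finger opening in mm, from 0 to 94. In form: [[[dx, dy, dz, ax, ay, az, gripper], ...]]. A call has 1 to 10 rows; each row shifts and turns the commanded pose from where the row before left it, along the tool's axes as they then stand; what a row does not reach is not made up. A row lasts 1/10 s, in which the tool goes at most 50 mm and 8.59 degrees, less where a joint would pass 70% of its speed; a pose out of reach is approached as far as the arm can. A call with a gripper value outside its range is refused whole. The fingers move at their own pace and stop on an object; "grip_force" is the grip in N (left out, the last holds). Time passes only in rows, so rows that do not move let the fingers close. It gives the time, the measured TCP pose, the force and the opening at its end, in the units of the state.
- ctrl.get_obs(): the state, without advancing time (a new reading comes with each control period).
- viewer.camera(name): name is "side" or "top"; returns a dict with "img" (384x512x3 uint8, red, green, blue), "fx", "fy", "cx", "cy" (pixels), "rvec" (rotation vector, rad) and "tvec" (3), from world to camera coordinates, as OpenCV has them. Camera axes: x right, y down, z forward; pixel columns grow to the right and rows downward; lengths in m; the calibration is good to about 2 mm. A picture is of the moment at which its call begins. There is no depth.
- hand_in(): hands the job in, once; it reports no verdict.
The state is a dict: "time_s": time; "qpos": joint angles; "joint_vel": joint speeds; "tau": joint torques, N m; "ee_pos": TCP position; "eef_rot": TCP orientation; "force": force on the tool from outside, world axes, zero at the start; "moment": the same for the moment, N m; "grip_width": finger opening in m.
Only numpy, scipy, OpenCV 4.12 (cv2) and the standard library are available. Lean on these libraries where they do the work, as an engineer would, in place of code of your own. Each camera call takes 0.05 s, during which the arm holds its last target.

### The job

Loosen the two captive thumbscrews on the bead case's cover, each a quarter turn counter-clockwise until its wing points straight across the case, while the cover stays seated; then lift the cover off and lay it flat on the open counter, handle up, clear of the case. Tip all four glass beads out of the wooden cup into the open middle of the case and stand the empty cup upright on the counter again. Leave the figurine, the thread spool and the tin where they are.

Things in the scene. Friction and masses are not known exactly. Their poses are not given: they have to be found in the camera images.
- case: (all lengths in mm) fixed dark wooden counter case, 140 (its x) x 200 (its y) x 70 high, walls 8; origin at the centre of its underside, z up. Its middle is an open bin 124 (x) x 100 (y), floor 8 above the counter; beyond y = +-50 each end is a block flush with the rim, 6 thick at the top, with a keyhole slot 34 (x) x 15 (y) at y = +-72 that the cover's screw feet drop through. It stands left or right of the middle of the counter
- cover: loose plywood cover plate 140 (x) x 200 (y) x 6, 0.35 to 0.55 kg, lying on the case rim with its axes along the case's; origin at the centre of the plate's underside (70 above the counter while on the case). Below the plate two ribs 18 deep fit into the bin with 2 play in each direction; it rests level on these ribs when laid on the counter (origin 18 above it). It cannot be lifted until both thumbscrews are loose; then it lifts straight up and the screws come with it (mm)
- cover_handle (a point): middle of the dark wooden bar handle on the cover: 12 thick (cover x), 50 long (cover y), its top 30 above the plate's underside; this point is 12 below the bar's top (mm)
- screw_a (a joint): quarter-turn captive thumbscrew at the cover's +y end, rad: 0 tight (wing along the cover's y), grows counter-clockwise seen from above, stop at 1.57 fully loose (wing along the cover's x); it stays where it is left; friction 0.05 N m. Steel wing 44 long, 9 thick, 16 high, its top 27 above the plate's underside; starts 0 to 0.3 (mm)
- screw_b (a joint): the same thumbscrew at the cover's -y end (mm)
- screw_a_head (a point): on the turning axis of screw_a, 72 along the cover's +y from its centre, at half the wing's height (19 above the plate's underside); y axis along the wing, z up (mm)
- screw_b_head (a point): the same point of screw_b, 72 along the cover's -y (mm)
- cup: loose turned wooden cup, straight outside 66 across, 80 high, 0.12 to 0.21 kg, standing upright on the counter; origin at the centre of its underside, z up. Inside a funnel 55 deep, from 18 across at the bottom to 58 at the mouth, so the beads roll out when it is tipped past about 80 degrees. It stands on the other side of the middle from the case (mm)
- figurine: bystander: small dark carved figure, 48 across, 90 tall; origin at the centre of its underside (mm)
- spool: bystander: white thread spool, 40 across, 50 tall; origin at the centre of its underside (mm)
- tin: bystander: plain steel tin, 52 across, 50 tall; origin at the centre of its underside (mm)
- bead0: round amber glass bead, 20 across, 10 g; origin at its centre; starts in the cup (mm)
- bead1: round amber glass bead, 20 across, 10 g; origin at its centre; starts in the cup (mm)
- bead2: round amber glass bead, 20 across, 10 g; origin at its centre; starts in the cup (mm)
- bead3: round amber glass bead, 20 across, 10 g; origin at its centre; starts in the cup (mm)
- case_mouth (a point): centre of the case's rim plane, 70 above the counter (mm)
Things that resemble listed ones, but are neither listed nor needed, are in the scene too. Leave any yellow look-alike of the cup alone.

How it is judged:
On the way, in this order (a step that is already met when the one before it is completed fails the run):
1. both thumbscrews are loose (within 0.27 rad of fully across) with the cover still seated on the case (value of joint each of screw_a, screw_b above 1.3 rad and distance between cover and case_mouth below 0.008 m), for 0.1 s.
2. the cover lies level on the counter, handle up, clear of the case (height (world z) of cover below 0.024 m and angle between cover's own z axis and vertical below 0.08 rad and horizontal distance between cover and case above 0.12 m and linear speed of cover below 0.02 m/s), for 0.2 s.
3. all four beads are in the open middle of the case (x of bead0 in the frame of case between -0.064 and 0.064 m and y of bead0 in the frame of case between -0.052 and 0.052 m and z of bead0 in the frame of case between 0.005 and 0.06 m and x of bead1 in the frame of case between -0.064 and 0.064 m and y of bead1 in the frame of case between -0.052 and 0.052 m and z of bead1 in the frame of case between 0.005 and 0.06 m and x of bead2 in the frame of case between -0.064 and 0.064 m and y of bead2 in the frame of case between -0.052 and 0.052 m and z of bead2 in the frame of case between 0.005 and 0.06 m and x of bead3 in the frame of case between -0.064 and 0.064 m and y of bead3 in the frame of case between -0.052 and 0.052 m and z of bead3 in the frame of case between 0.005 and 0.06 m), for 0.2 s.
At the end, for the whole second after the job is handed in: The cover lies on the counter, handle up and level within 0.08 rad, at most 6 mm above its resting height, its centre more than 120 mm from the case's; all four beads rest in the case's open middle, below its rim; the cup stands upright on the counter (within 0.08 rad and 6 mm) (all of step 2 and all of step 3 and height (world z) of cup below 0.006 m and angle between cup's own z axis and vertical below 0.08 rad and linear speed of cup below 0.02 m/s and linear speed of each of bead0, bead1, bead2, bead3 below 0.1 m/s); the robot touches nothing.
It fails at once if the figurine, the spool or the tin is moved more than 30 mm (distance of any of figurine, spool, tin from where it was at the start of the episode above 0.03 m).
It also fails if it takes over 72 s, if anything falls off the work surface, if the arm or the gripper's body presses on something with over 40 N, if the wrist force passes 120 N, or if a joint passes its speed limit or range.

## Working session

There is one attempt and no reset: what is moved stays moved. The work goes in short steps, Python scripts to look and compute and a tool call to move; the robot and the scene stay as the last step left them, time stands still between calls to the robot, and variables do not carry over. Pictures are saved under pics/ and viewed, and the job is handed in when it is done.

Besides the shell and the picture viewer there is one more tool, called as a command line: name --argument value ..., lists and objects as JSON in quotes. play_rows: Moves the arm, as the interface text tells. Its arguments: {"type":"object","properties":{"deltas":{"type":"array","items":{"type":"array","items":{"type":"array","items":{"type":"number"}}}},"grip_force":{"type":"number"}},"required":["deltas"]}

```bash
mkdir -p pics; ls; python3 - <<'E'
from station import ctrl, viewer
import cv2,numpy as np
o=ctrl.get_obs()
print({k:np.round(v,3).tolist() for k,v in o.items()})
for n in("side","top"):
    c=viewer.camera(n)
    cv2.imwrite(f"pics/{n}0.png",c["img"][:,:,::-1])
    print(n,c["fx"],c["fy"],c["cx"],c["cy"],c["rvec"],c["tvec"])
E
```

```text
pics
{'time_s': 0.0, 'qpos': [-1.211, 0.3, 1.522, -0.0, 1.321, -0.067], 'joint_vel': [-0.0, 0.0, 0.0, -0.001, -0.001, -0.0], 'tau': [-0.001, -53.18, -35.273, 0.071, 0.024, -0.0], 'ee_pos': [0.228, -0.5, 0.205], 'eef_rot': [-1.601, 1.57, 1.968], 'force': [-0.46, -0.483, 0.169], 'moment': [0.027, 0.016, 0.023], 'grip_width': 0.094}
side 445.8660158137329 445.8660158137329 259.81759790584914 194.8337299206598 [ 0.619638   -2.73478994  1.06616583] [0.51210507 0.23290774 0.84904768]
top 490.02450575172276 490.02450575172276 247.8681317182547 189.9377561248247 [ 2.15078034 -2.1090891   0.15447857] [-0.00744517  0.56682284  1.1246844 ]
```

View pics/top0.png

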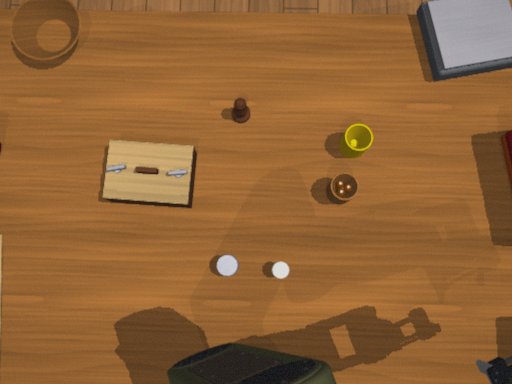

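View pics/side0.png

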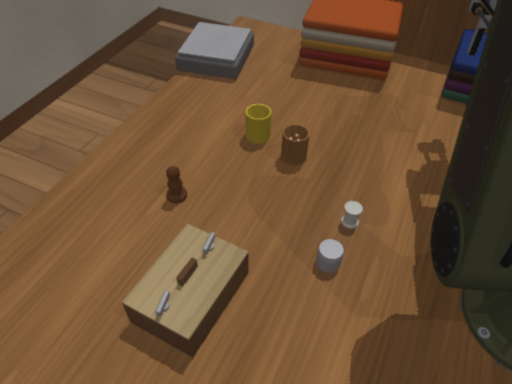

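The top view shows the case with its cover at about (148,173), the brown cup with beads at (344,187) and the yellow look-alike at (357,138). The figurine is at (241,110), the tin at (227,265) and the spool at (281,270). Next I'll measure these positions.

```bash
cat > h.py <<'E'
from station import ctrl, viewer
import cv2,numpy as np
from scipy.spatial.transform import Rotation as R
def cam(n): return viewer.camera(n)
def ray(c,uv,z):
    Rm=cv2.Rodrigues(np.array(c["rvec"]))[0]; t=np.array(c["tvec"])
    o=-Rm.T@t; d=Rm.T@np.array([(uv[0]-c["cx"])/c["fx"],(uv[1]-c["cy"])/c["fy"],1])
    return o+d*(z-o[2])/d[2]
def proj(c,p):
    K=np.array([[c["fx"],0,c["cx"]],[0,c["fy"],c["cy"]],[0,0,1]])
    return cv2.projectPoints(np.array(p,float).reshape(-1,3),np.array(c["rvec"]),np.array(c["tvec"]),K,None)[0].reshape(-1,2)
def save(c,name,box=None,s=1):
    im=c["img"][:,:,::-1]
    if box: im=im[box[1]:box[3],box[0]:box[2]]
    cv2.imwrite("pics/"+name,cv2.resize(im,None,fx=s,fy=s,interpolation=cv2.INTER_CUBIC))
def obs():
    o=ctrl.get_obs(); r=R.from_euler("xyz",o["eef_rot"]).as_matrix()
    return o,r
E
python3 - <<'E'
from h import *
c=cam("top"); s=cam("side")
save(c,"t1a.png",(90,125,210,215),6); save(s,"s1a.png",(110,215,260,355),4); save(c,"t1b.png",(205,90,385,290),3)
hsv=cv2.cvtColor(c["img"],cv2.COLOR_RGB2HSV)
for p in [(130,150),(180,195),(116,168),(178,173),(147,170),(60,100),(227,265),(281,270),(335,187)]: print(p,hsv[p[1],p[0]],c["img"][p[1],p[0]])
E
```

```text
(130, 150) [ 18 120 202] [202 165 107]
(180, 195) [ 19 115 178] [178 148  98]
(116, 168) [128   6 162] [159 158 162]
(178, 173) [129  12 147] [142 140 147]
(147, 170) [ 10 150 109] [109  67  45]
(60, 100) [ 15 171 170] [170 113  56]
(227, 265) [120   9 210] [203 203 210]
(281, 270) [ 30   3 219] [219 219 216]
(335, 187) [ 14 155  89] [89 60 35]
```

View pics/t1a.png

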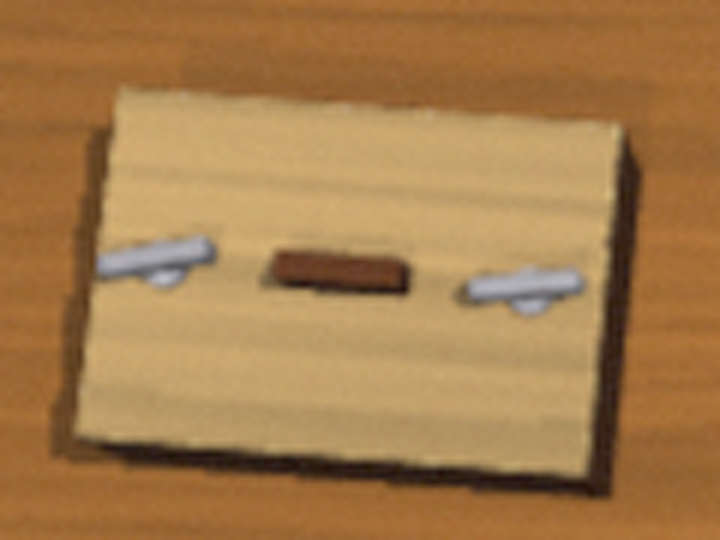

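View pics/s1a.png

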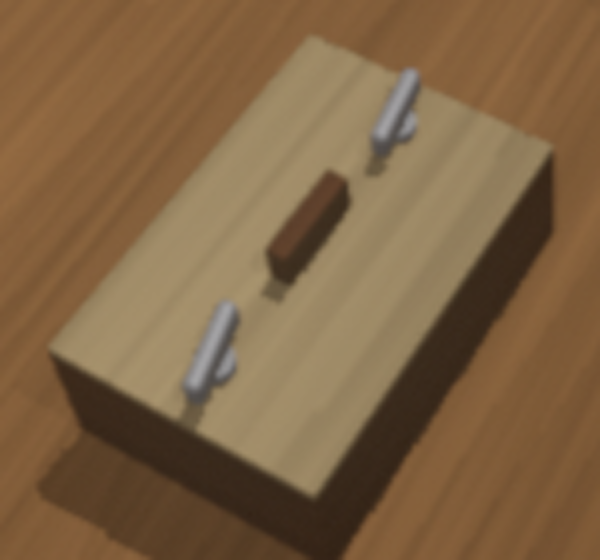

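View pics/t1b.png

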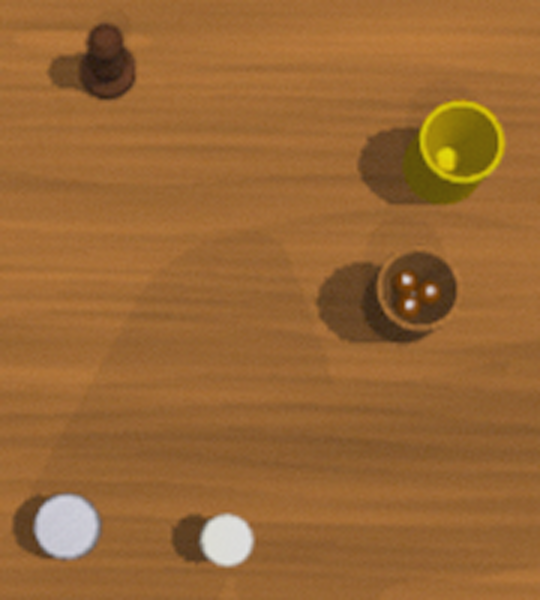

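The crops show the cover corners at crop pixels (118,90), (622,126), (590,475) and (76,440). The wings are centred near (157,257) and (525,286), and the cup rim is at crop pixel (418,290).

```bash
python3 - <<'E'
from h import *
c=cam("top"); s=cam("side")
T=lambda x,y:((x+.5)/6-.5+90,(y+.5)/6-.5+125)
S=lambda x,y:((x+.5)/4-.5+110,(y+.5)/4-.5+215)
B=lambda x,y:((x+.5)/3-.5+205,(y+.5)/3-.5+90)
np.set_printoptions(precision=4,suppress=True)
hsv=cv2.cvtColor(c["img"],cv2.COLOR_RGB2HSV)
m=((hsv[...,1]<135)&(hsv[...,2]>150)).astype(np.uint8); m[:, :90]=0;m[:,210:]=0;m[:125]=0;m[215:]=0
cnt=max(cv2.findContours(cv2.morphologyEx(m,cv2.MORPH_CLOSE,np.ones((7,7))),0,1)[0],key=cv2.contourArea)
print("mask box",cv2.boxPoints(cv2.minAreaRect(cnt)).tolist())
for nm,cc,F,pts in(("top",c,T,[(118,90),(622,126),(590,475),(76,440)]),("side",s,S,[(50,350),(312,37),(552,150),(315,497)])):
    w=np.array([ray(cc,F(*p),.076)[:2] for p in pts]); print(nm,w.tolist(),w.mean(0),[np.linalg.norm(w[i]-w[i-1]).round(4) for i in range(4)])
    for i in range(4):
        d=w[i]-w[i-1]; print(np.degrees(np.arctan2(d[1],d[0])).round(2),end=' ')
    print()
for nm,cc,F,(a,b) in(("top a",c,T,((98,264),(213,248))),("top b",c,T,((466,293),(583,279))),("side a",s,S,((190,397),(232,303))),("side b",s,S,((380,145),(413,73)))):
    p,q=ray(cc,F(*a),.097),ray(cc,F(*b),.097); d=q-p
    print(nm,(p+q)[:2]/2,np.hypot(*d[:2]),np.degrees(np.arctan2(d[1],d[0])))
print("handle",ray(c,T(341,270),.1))
print("cup rim",ray(c,B(418,290),.08),"yellow",ray(c,B(461,142),.08),"tin",ray(c,B(67,525),.05),"spool",ray(c,B(227,540),.05))
print("fig base",ray(c,B(108,78),.005),ray(c,B(105,40),.085))
m=ctrl.get_obs(); 
E
```

```text
mask box [[102.40000915527344, 196.7999725341797], [106.88822937011719, 138.4529266357422], [193.07057189941406, 145.0823516845703], [188.5823516845703, 203.4293975830078]]
top [[0.6770572138441515, 0.33488859310957086], [0.6658061936869146, 0.13445010141266747], [0.5269411845290886, 0.1414762132083056], [0.5368813051028671, 0.3419771747129928]] [0.6017 0.2382] [np.float64(0.1404), np.float64(0.2008), np.float64(0.139), np.float64(0.2007)]
-2.89 -93.21 177.1 87.16 
side [[0.6732112263146337, 0.3351443129082312], [0.6620673205507541, 0.13733310114572872], [0.5241084705009486, 0.14644103623815502], [0.5353881767928352, 0.3428363359998783]] [0.5987 0.2404] [np.float64(0.138), np.float64(0.1981), np.float64(0.1383), np.float64(0.1967)]
-3.19 -93.22 176.22 86.71 
top a [0.606  0.3095] 0.044593601043407226 -80.8842769914272
top b [0.5968 0.1666] 0.045158319839243156 -82.01950254831615
side a [0.6016 0.313 ] 0.04537574298849763 -79.08381779498234
side b [0.5934 0.1701] 0.043565205595577736 -81.14297353331783
handle [0.6012 0.2369 0.1   ]
cup rim [ 0.5738 -0.2192  0.08  ] yellow [ 0.6921 -0.254   0.08  ] tin [0.3894 0.0484 0.05  ] spool [ 0.3805 -0.0755  0.05  ]
fig base [0.7639 0.0266 0.005 ] [0.7694 0.0268 0.085 ]
```

```bash
cat >> h.py <<'E'
np.set_printoptions(precision=4,suppress=True)
def to(pos,Rt=None):
    o,r=obs(); d=r.T@(np.array(pos)-np.array(o["ee_pos"]))*1000
    print("shift tool mm",d.round(1), "n50",np.linalg.norm(d)/50)
    if Rt is not None:
        v=R.from_matrix(r.T@Rt).as_rotvec(); print("rotvec tool",v.round(4),"n rows",np.linalg.norm(v)/.1499)
def down(jaw_deg,tilt_deg=0,az_deg=None):
    "tool x down, jaw (tool y) azimuth jaw_deg; "
    a=np.radians(jaw_deg); y=np.array([np.cos(a),np.sin(a),0]); x=np.array([0,0,-1.])
    M=np.column_stack([x,y,np.cross(x,y)])
    return M
def st():
    o,r=obs(); print("t",o["time_s"],"pos",np.array(o["ee_pos"]),"q",np.array(o["qpos"]),"F",np.array(o["force"]),"w",o["grip_width"]); print("x",r[:,0],"y",r[:,1],"jaw az",np.degrees(np.arctan2(r[1,1],r[0,1])))
E
python3 - <<'E'
from h import *
st()
for j in(9,-171):
    print(j);to([.604,.3112,.16],down(j))
s=cam("side"); save(s,"s2.png",(230,90,330,180),6)
E
```

```text
t 0.3 pos [ 0.2277 -0.5006  0.2053] q [-1.2106  0.3001  1.5212  0.      1.3207 -0.0666] F [-0.1526 -0.0217 -0.2654] w 0.09403446735455324
x [-0.0001  0.0003 -1.    ] y [ 0.414  -0.9103 -0.0003] jaw az -65.54584556479712
9
shift tool mm [  45.5 -583.2 -678.6] n50 17.918417828960667
rotvec tool [-1.3011 -0.0003  0.0003] n rows 8.679589696600035
-171
shift tool mm [  45.5 -583.2 -678.6] n50 17.918417828960667
rotvec tool [1.8405 0.0003 0.0003] n rows 12.278333694075153
```

View pics/s2.png

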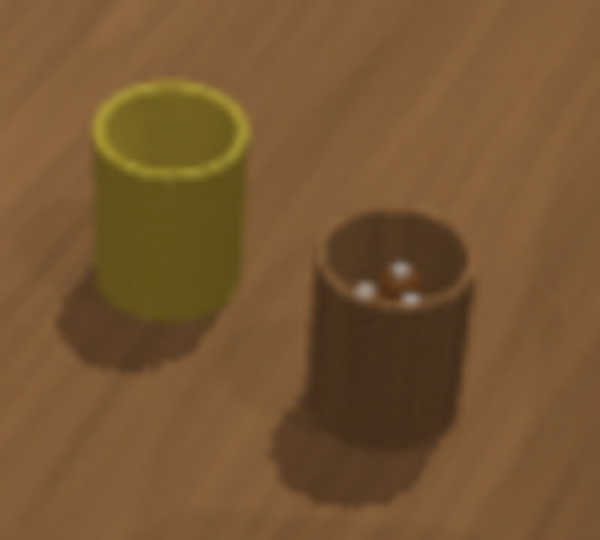

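```bash
python3 - <<'E'
from h import *
s=cam("side");print("cup side",ray(s,((396.5)/6-.5+230,(260.5)/6-.5+90),.08))
E
```

```text
cup side [ 0.5728 -0.2156  0.08  ]
```

play_rows --deltas '[[[2,-29,-34,0,0,0,30],[2,-29,-34,0,0,0,30],[2,-29,-34,0,0,0,30],[2,-29,-34,0,0,0,30],[2,-29,-34,0,0,0,30],[2,-29,-34,0,0,0,30],[2,-29,-34,0,0,0,30],[2,-29,-34,0,0,0,30],[2,-29,-34,0,0,0,30],[2,-29,-34,0,0,0,30]]]' --grip_force 20

```text
time_s: 1.4
ee_pos: [0.4176, -0.0942, 0.1856]
eef_rot: [2.403, 1.57, -0.312]
force: [0.9, -0.5, 0.3]
grip_width: 0.0301
```

play_rows --deltas '[[[2,-29,-34,0,0,0,30],[2,-29,-34,0,0,0,30],[2,-29,-34,0,0,0,30],[2,-29,-34,0,0,0,30],[2,-29,-34,0,0,0,30],[2,-29,-34,0,0,0,30],[2,-29,-34,0,0,0,30],[2,-29,-34,0,0,0,30],[2,-29,-34,0,0,0,30],[2,-29,-34,0,0,0,30]]]'

```text
time_s: 2.4
ee_pos: [0.607, 0.3106, 0.1653]
eef_rot: [1.468, 1.571, -1.247]
force: [-0.3, -1.1, 1.0]
grip_width: 0.0301
```

play_rows --deltas '[[[0,0,0,-0.145,0,0,30],[0,0,0,-0.145,0,0,30],[0,0,0,-0.145,0,0,30],[0,0,0,-0.145,0,0,30],[0,0,0,-0.145,0,0,30],[0,0,0,-0.145,0,0,30],[0,0,0,-0.145,0,0,30],[0,0,0,-0.145,0,0,30],[0,0,0,-0.145,0,0,30],[0,0,0,0,0,0,30]]]'

```text
time_s: 3.4
ee_pos: [0.6065, 0.3088, 0.1653]
eef_rot: [-1.342, 1.571, -2.75]
force: [0.5, 1.1, 0.0]
grip_width: 0.03
```

```bash
python3 - <<'E'
from h import *
st(); to([.604,.3112,.083],down(10))
c=cam("top"); save(c,"t3.png")
E
```

```text
t 3.4 pos [0.6065 0.3088 0.1653] q [0.4171 0.6277 1.1421 0.     1.372  0.2536] F [0.522  1.1222 0.0461] w 0.03000603258437362
x [-0.0002 -0.0001 -1.    ] y [ 0.9867  0.1627 -0.0003] jaw az 9.36586472402723
shift tool mm [82.3 -2.1 -2.8] n50 1.6474018192786388
rotvec tool [-0.0111  0.0001  0.0003] n rows 0.0738550620395863
```

View pics/t3.png

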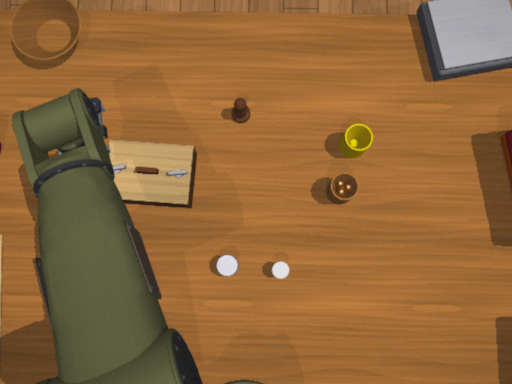

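The arm is over the wing of screw_a, which sits at about (118,168) under the hand, and the rest of the scene is undisturbed. I'll descend, grip and turn.

play_rows --deltas '[[[20,-2,-3,-0.01,0,0,30],[20,0,0,0,0,0,30],[20,0,0,0,0,0,30],[15,0,0,0,0,0,30],[7,0,0,0,0,0,30],[0,0,0,0,0,0,30]]]'

```text
time_s: 4.05
ee_pos: [0.6039, 0.3113, 0.0827]
eef_rot: [-1.295, 1.57, -2.696]
force: [0.3, -0.0, 0.1]
grip_width: 0.0296
```

play_rows --deltas '[[[0,0,0,0,0,0,0],[0,0,0,0,0,0,0],[0,0,0,0,0,0,0],[0,0,0,0,0,0,0],[0,0,0,0,0,0,0]]]'

```text
time_s: 4.55
ee_pos: [0.6044, 0.3116, 0.0842]
eef_rot: [1.803, 1.57, 0.404]
force: [-1.3, -0.2, 5.2]
grip_width: 0.0088
```

```bash
python3 - <<'E'
from h import *
st(); to([.604,.3112,.083],down(10))
c=cam("side"); save(c,"s4.png",(90,170,290,370),4)
E
```

```text
t 4.55 pos [0.6044 0.3116 0.0842] q [ 0.4221  0.6968  1.2234 -0.      1.2202  0.2512] F [-1.2718 -0.2152  5.2215] w 0.008799153270002797
x [ 0.001   0.0004 -1.    ] y [0.9854 0.1701 0.0011] jaw az 9.795305125231947
shift tool mm [ 1.2 -0.5  0.3] n50 0.02696036319985847
rotvec tool [-0.0036 -0.0003 -0.0011] n rows 0.024942044853585466
```

View pics/s4.png

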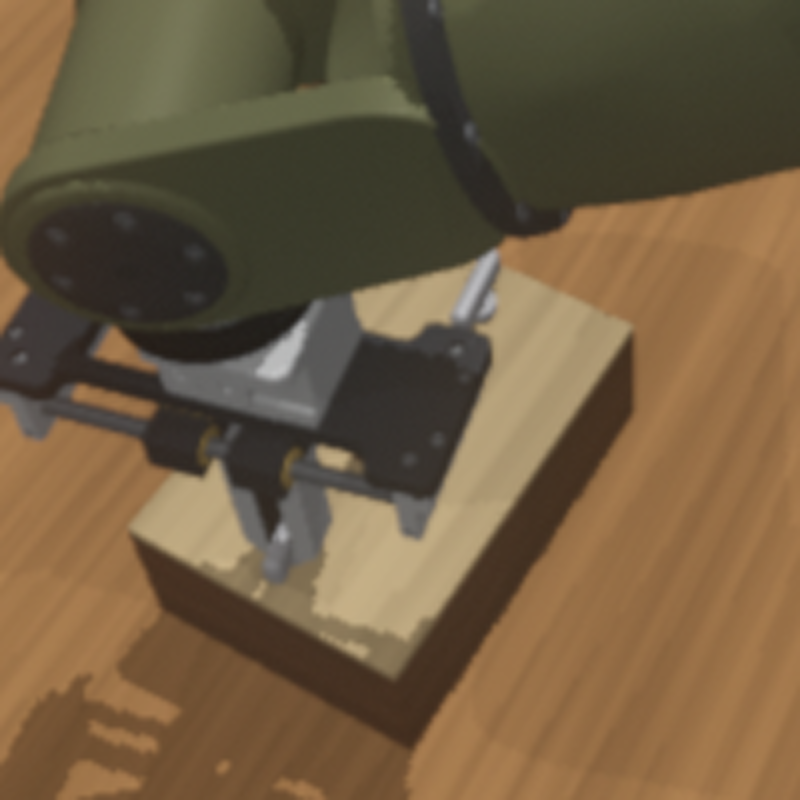

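The fingers hold the wing at 8.8 mm (wing end at (280,565) in the crop). Now the turn.

play_rows --deltas '[[[-1,0,0,-0.131,0,0,0],[0,0,0,-0.131,0,0,0],[0,0,0,-0.131,0,0,0],[0,0,0,-0.131,0,0,0],[0,0,0,-0.131,0,0,0],[0,0,0,-0.131,0,0,0],[0,0,0,-0.131,0,0,0],[0,0,0,-0.131,0,0,0],[0,0,0,-0.131,0,0,0],[0,0,0,-0.131,0,0,0]]]'

```text
time_s: 5.6
ee_pos: [0.6038, 0.3109, 0.0843]
eef_rot: [-2.315, 1.569, -2.399]
force: [-3.1, -4.2, 2.1]
grip_width: 0.0087
```

play_rows --deltas '[[[0,0,0,-0.02,0,0,0],[0,0,0,0,0,0,0]]]'

```text
time_s: 5.8
ee_pos: [0.604, 0.3111, 0.0843]
eef_rot: [-2.17, 1.57, -2.243]
force: [-2.0, -3.4, 1.0]
grip_width: 0.0086
```

```bash
python3 - <<'E'
from h import *
st(); print(ctrl.get_obs()["moment"])
E
```

```text
t 5.8 pos [0.604  0.3111 0.0843] q [ 0.4219  0.6967  1.2235 -0.0003  1.222  -1.0762] F [-2.028  -3.3845  1.0299] w 0.008608864049504918
x [-0.0004 -0.0005 -1.    ] y [ 0.0726  0.9974 -0.0006] jaw az 85.83701014591561
[-0.6488  0.1649  0.067 ]
```

play_rows --deltas '[[[0,0,0,0,0,0,30],[0,0,0,0,0,0,30],[0,0,0,0,0,0,30],[-20,0,0,0,0,0,30],[-26,0,0,0,0,0,30],[0,0,0,0.149,0,0,30],[0,0,0,0.149,0,0,30],[0,0,0,0.149,0,0,30],[0,0,0,0.149,0,0,30],[0,0,0,0.149,0,0,30]]]'

```text
time_s: 6.8
ee_pos: [0.6041, 0.3116, 0.1305]
eef_rot: [1.766, 1.57, 0.944]
force: [0.7, -0.6, 0.1]
grip_width: 0.0298
```

play_rows --deltas '[[[0,0,0,0.149,0,0,30],[0,0,0,0.149,0,0,30],[0,0,0,0.149,0,0,30],[0,0,0,0.149,0,0,30],[0,0,0,0,0,0,30]]]'

```text
time_s: 7.3
ee_pos: [0.6042, 0.3116, 0.1305]
eef_rot: [2.342, 1.57, 0.928]
force: [-1.1, -0.3, -0.4]
grip_width: 0.0299
```

```bash
python3 - <<'E'
from h import *
st(); to([.596,.1672,.131],down(8.7))
c=cam("side"); save(c,"s5.png",(90,170,290,370),4)
E
```

```text
t 7.3 pos [0.6042 0.3116 0.1305] q [0.4223 0.6529 1.1838 0.0002 1.3046 0.2653] F [-1.1136 -0.3208 -0.3594] w 0.029937205790234647
x [ 0.0002  0.0003 -1.    ] y [0.9877 0.1563 0.0002] jaw az 8.991979549767636
shift tool mm [ -0.6 -30.6 141.4] n50 2.8927467853648126
rotvec tool [ 0.0051 -0.0002 -0.0002] n rows 0.03406520610099894
```

View pics/s5.png

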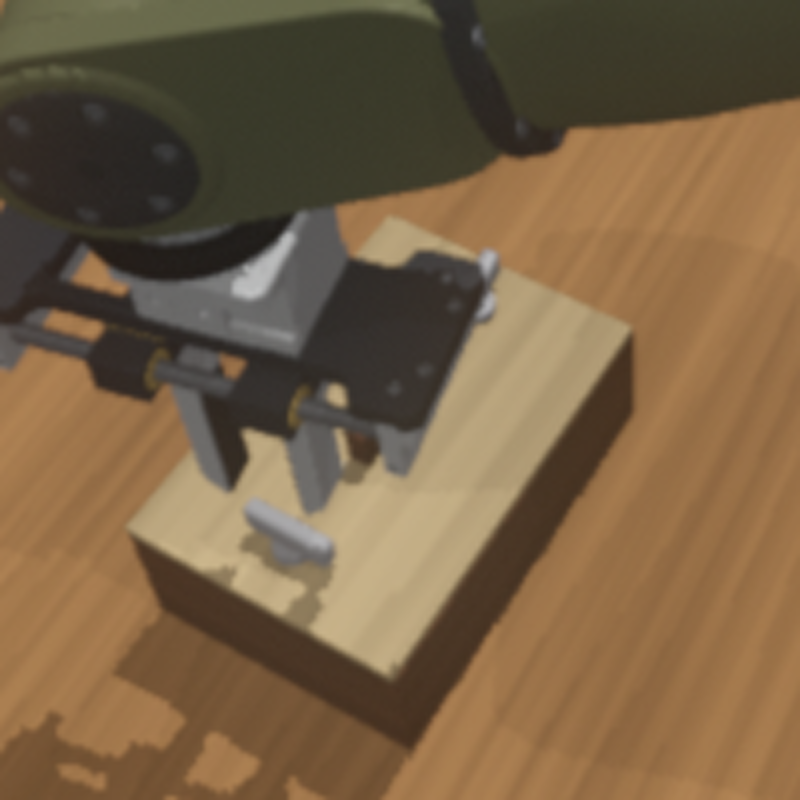

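Screw_a's wing, at (290,530) in the crop, now points straight across the case. On to screw_b.

play_rows --deltas '[[[0,-6,28,0,0,0,30],[0,-6,28,0,0,0,30],[0,-6,28,0,0,0,30],[0,-6,28,0,0,0,30],[0,-6.6,29.4,0.005,0,0,30],[0,0,0,0,0,0,30],[16,0,0,0,0,0,30],[16,0,0,0,0,0,30],[14,0,0,0,0,0,30],[0,0,0,0,0,0,30]]]'

```text
time_s: 8.35
ee_pos: [0.5955, 0.1673, 0.0824]
eef_rot: [-1.541, 1.568, -2.955]
force: [0.0, 0.1, -1.3]
grip_width: 0.0299
```

play_rows --deltas '[[[0,0,0,0,0,0,0],[0,0,0,0,0,0,0],[0,0,0,0,0,0,0],[0,0,0,0,0,0,0],[0,0,0,0,0,0,0]]]'

```text
time_s: 8.85
ee_pos: [0.5967, 0.1671, 0.0852]
eef_rot: [1.752, 1.57, 0.336]
force: [-1.6, 0.7, 6.5]
grip_width: 0.0087
```

```bash
python3 - <<'E'
from h import *
st(); to([.596,.1672,.083],down(86))
E
```

```text
t 8.85 pos [0.5967 0.1671 0.0852] q [0.2139 0.5679 1.431  0.0002 1.1416 0.0588] F [-1.5998  0.6599  6.4572] w 0.008714819339049946
x [ 0.0011  0.0004 -1.    ] y [0.988  0.1545 0.0011] jaw az 8.88618602159987
shift tool mm [ 2.2 -0.7 -0.2] n50 0.04649555870454528
rotvec tool [-1.3459  0.0006 -0.0011] n rows 8.978587427081228
```

play_rows --deltas '[[[-2,0,0,-0.135,0,0,0],[0,0,0,-0.135,0,0,0],[0,0,0,-0.135,0,0,0],[0,0,0,-0.135,0,0,0],[0,0,0,-0.135,0,0,0],[0,0,0,-0.135,0,0,0],[0,0,0,-0.135,0,0,0],[0,0,0,-0.135,0,0,0],[0,0,0,-0.135,0,0,0],[0,0,0,-0.135,0,0,0]]]'

```text
time_s: 9.85
ee_pos: [0.5962, 0.167, 0.0859]
eef_rot: [-3.082, 1.57, 3.141]
force: [0.5, 1.0, -3.7]
grip_width: 0.0089
```

play_rows --deltas '[[[0,0,0,0,0,0,0],[0,0,0,0,0,0,30],[0,0,0,0,0,0,30],[0,0,0,0,0,0,30],[-20,0,0,0,0,0,36],[-27,0,0,0,0,0,36]]]'

```text
time_s: 10.45
ee_pos: [0.5958, 0.1668, 0.1329]
eef_rot: [-2.839, 1.568, -2.906]
force: [-0.7, 0.6, 0.6]
grip_width: 0.0363
```

play_rows --deltas '[[[0,0,0,0.149,0,0,36],[0,0,0,0.149,0,0,36],[0,0,0,0.149,0,0,36],[0,0,0,0.149,0,0,36],[0,0,0,0.149,0,0,36],[0,0,0,0.149,0,0,36],[0,0,0,0.149,0,0,36],[0,0,0,0.149,0,0,36],[0,0,0,0.149,0,0,36],[0,0,0,0.149,0,0,36]]]'

```text
time_s: 11.45
ee_pos: [0.5965, 0.1669, 0.1336]
eef_rot: [1.505, 1.571, -0.059]
force: [0.1, 0.1, 0.3]
grip_width: 0.0362
```

```bash
python3 - <<'E'
from h import *
st(); to([.600,.2393,.081],down(-3.1))
c=cam("side"); save(c,"s6.png",(90,170,290,370),4)
E
```

```text
t 11.45 pos [0.5965 0.1669 0.1336] q [ 0.2138  0.5157  1.3906 -0.0001  1.235   0.2064] F [0.0712 0.131  0.2977] w 0.03617291518863177
x [ 0.0002 -0.     -1.    ] y [1.     0.0074 0.0002] jaw az 0.42662257639335377
shift tool mm [ 52.6   4.  -72.3] n50 1.790562472506497
rotvec tool [ 0.0616  0.     -0.0002] n rows 0.4106178883809266
```

View pics/s6.png

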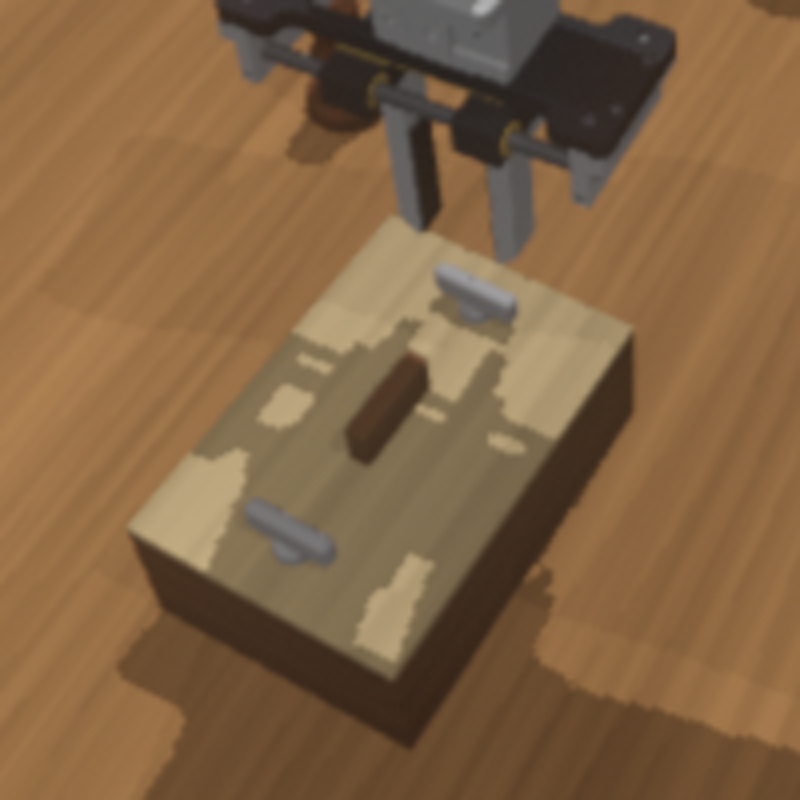

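Both wings, at (290,530) and (477,290) in the crop, now lie parallel to the cover's short edges, and the cover is still seated. Next is the handle.

play_rows --deltas '[[[0,1,-24,0.062,0,0,36],[0,2.5,-24,0,0,0,36],[0,2.5,-24,0,0,0,36],[0,2,0,0,0,0,36],[20,0,0,0,0,0,36],[20,0,0,0,0,0,36],[12,0,0,0,0,0,36],[0,0,0,0,0,0,36]]]' --grip_force 40

```text
time_s: 12.3
ee_pos: [0.6057, 0.2377, 0.0799]
eef_rot: [-1.177, 1.568, -2.795]
force: [-0.1, 0.4, -0.8]
grip_width: 0.0362
```

```bash
python3 - <<'E'
from h import *
st(); to([.600,.2393,.082],down(-3.1))
E
```

```text
t 12.3 pos [0.6057 0.2377 0.0799] q [ 0.3178  0.6406  1.3272 -0.0001  1.1765  0.3646] F [-0.092   0.4285 -0.7926] w 0.03615985215876002
x [-0.0026 -0.0009 -1.    ] y [ 0.9989 -0.0467 -0.0026] jaw az -2.677472044899345
shift tool mm [-2.1 -5.8 -1.3] n50 0.1255882824991739
rotvec tool [0.0074 0.0011 0.0026] n rows 0.05260567489080345
```

play_rows --deltas '[[[-4,-5.8,-1.3,0.007,0,0,36],[0,0,0,0,0,0,36],[0,0,0,0,0,0,0],[0,0,0,0,0,0,0],[0,0,0,0,0,0,0],[0,0,0,0,0,0,0],[0,0,0,0,0,0,0]]]'

```text
time_s: 13.0
ee_pos: [0.6006, 0.2402, 0.0856]
eef_rot: [2.601, 1.571, 0.976]
force: [-1.5, 0.2, 1.9]
grip_width: 0.0117
```

play_rows --deltas '[[[-5,0,0,0,0,0,0],[-5,0,0,0,0,0,0],[-8,0,0,0,0,0,0],[-10,0,0,0,0,0,0],[-15,0,0,0,0,0,0],[-12,0,0,0,0,0,0],[0,0,0,0,0,0,0]]]'

```text
time_s: 13.7
ee_pos: [0.6015, 0.2405, 0.1432]
eef_rot: [1.953, 1.567, 0.329]
force: [0.4, 0.5, -4.4]
grip_width: 0.0117
```

```bash
python3 - <<'E'
from h import *
st(); to([.578,-.012,.135],down(-3.1))
c=cam("side"); save(c,"s7.png")
E
```

```text
t 13.7 pos [0.6015 0.2405 0.1432] q [0.3238 0.5668 1.2893 0.     1.2816 0.3778] F [ 0.3856  0.5192 -4.3947] w 0.011696559094161958
x [ 0.0037  0.0013 -1.    ] y [ 0.9985 -0.054   0.0036] jaw az -3.0933606049709734
shift tool mm [  7.8  -9.8 253.4] n50 5.074252083883037
rotvec tool [ 0.0001 -0.0015 -0.0036] n rows 0.026132665080931344
```

View pics/s7.png

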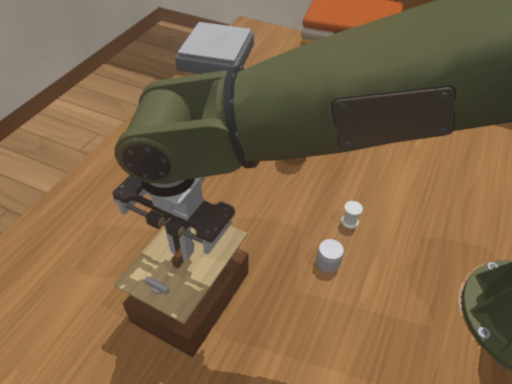

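The cover hangs level above the case at about (185,265), with a load of about 4.4 N. I'll carry it to the right.

play_rows --deltas '[[[0,-1,15,0,0,0,0],[0,-1,26,0,0,0,0],[0,-1,30,0,0,0,0],[0,-1,30,0,0,0,0],[0,-1,30,0,0,0,0],[0,-1,30,0,0,0,0],[0,-1,30,0,0,0,0],[0,-1,30,0,0,0,0],[0,-1,20,0,0,0,0],[0,-1,12,0,0,0,0]]]'

```text
time_s: 14.75
ee_pos: [0.5762, -0.0139, 0.1399]
eef_rot: [-1.406, 1.57, -3.032]
force: [0.4, 0.7, -5.6]
grip_width: 0.0114
```

play_rows --deltas '[[[20,0,0,0,0,0,0],[20,0,0,0,0,0,0],[20,0,0,0,0,0,0],[15,0,0,0,0,0,0],[10,0,0,0,0,0,0],[8,0,0,0,0,0,0],[5,0,0,0,0,0,0],[0,0,0,0,0,0,0]]]'

```text
time_s: 15.55
ee_pos: [0.5769, -0.0119, 0.0422]
eef_rot: [-1.584, 1.57, 3.075]
force: [0.2, -0.3, -4.7]
grip_width: 0.012
```

```bash
python3 - <<'E'
from h import *
st(); to([.578,-.012,.0336],down(-3.1))
c=cam("side"); save(c,"s8.png")
E
```

```text
t 15.55 pos [ 0.5769 -0.0119  0.0422] q [-0.0841  0.5406  1.5895 -0.      1.0119 -0.0302] F [ 0.2495 -0.2753 -4.6782] w 0.012046677516972852
x [-0.0004  0.     -1.    ] y [ 0.9985 -0.0539 -0.0004] jaw az -3.0880257852617103
shift tool mm [8.6 1.1 0.1] n50 0.17279752856060587
rotvec tool [ 0.0002 -0.      0.0004] n rows 0.0027806060140413264
```

View pics/s8.png

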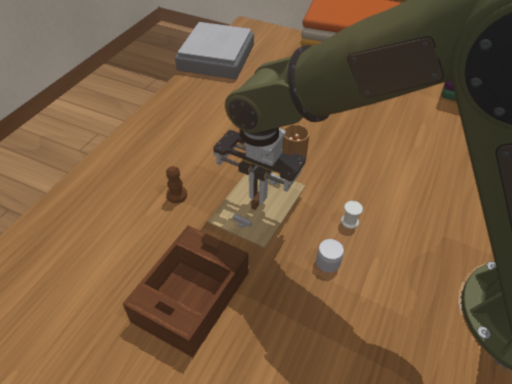

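The cover is above the counter at about (258,215), clear of the case, the figurine and the tin. I'll lower the rest of the way and release.

play_rows --deltas '[[[3,0,0,0,0,0,0],[2,0,0,0,0,0,0],[1.5,0,0,0,0,0,0],[1,0,0,0,0,0,0],[0.5,0,0,0,0,0,0],[0.5,0,0,0,0,0,0],[0,0,0,0,0,0,0]]]'

```text
time_s: 16.3
ee_pos: [0.5769, -0.0119, 0.0339]
eef_rot: [-2.154, 1.571, 2.504]
force: [-0.2, -0.3, -5.1]
grip_width: 0.0116
```

```bash
python3 - <<'E'
from h import *
st()
E
```

```text
t 16.3 pos [ 0.5769 -0.0119  0.0339] q [-0.0841  0.5526  1.5934  0.      0.9957 -0.0301] F [-0.159  -0.3031 -5.1445] w 0.011603842354658427
x [-0.0001  0.     -1.    ] y [ 0.9985 -0.054  -0.0001] jaw az -3.0966608144721555
```

play_rows --deltas '[[[0.5,0,0,0,0,0,0],[0.5,0,0,0,0,0,0],[0.5,0,0,0,0,0,0],[0.5,0,0,0,0,0,0],[0,0,0,0,0,0,0]]]'

```text
time_s: 16.8
ee_pos: [0.5771, -0.0119, 0.0335]
eef_rot: [1.487, 1.57, -0.137]
force: [-9.2, 0.8, 14.6]
grip_width: 0.0114
```

```bash
python3 - <<'E'
from h import *
st()
E
```

```text
t 16.8 pos [ 0.5771 -0.0119  0.0335] q [-0.0841  0.5531  1.5936 -0.      0.9945 -0.0301] F [-9.2286  0.823  14.5676] w 0.011382397526481146
x [ 0.0004 -0.0001 -1.    ] y [ 0.9985 -0.0539  0.0004] jaw az -3.087578431157179
```

play_rows --deltas '[[[-1.5,0,0,0,0,0,0],[0,0,0,0,0,0,40],[0,0,0,0,0,0,40],[0,0,0,0,0,0,40],[-10,0,0,0,0,0,40],[-25,0,0,0,0,0,40],[-45,0,0,0,0,0,94],[-45,0,0,0,0,0,94],[-45,0,0,0,0,0,94]]]'

```text
time_s: 17.7
ee_pos: [0.5767, -0.0119, 0.2062]
eef_rot: [1.523, 1.57, -0.102]
force: [-0.3, -0.3, -0.6]
grip_width: 0.0607
```

```bash
python3 - <<'E'
from h import *
st()
c=cam("side"); save(c,"s9.png")
c=cam("top"); save(c,"t9.png")
# cup grasp: tilt th from vertical, azimuth az, jaws tangential
cup=np.array([.573,-.2175]); az=np.arctan2(cup[1],cup[0]); print("az",np.degrees(az))
th=np.radians(45)
x=np.array([np.sin(th)*np.cos(az),np.sin(th)*np.sin(az),-np.cos(th)])
for sg in(1,-1):
    y=sg*np.array([-np.sin(az),np.cos(az),0]); M=np.column_stack([x,y,np.cross(x,y)])
    g=np.array([*cup,.045]); tcp=g+.019*x; print(sg,"tcp",tcp,"pre",tcp-.12*x)
    to(tcp-.12*x,M)
E
```

```text
t 17.7 pos [ 0.5767 -0.0119  0.2062] q [-0.0841  0.3588  1.4414 -0.      1.3407 -0.0301] F [-0.2909 -0.2664 -0.6065] w 0.06070345862175352
x [ 0.0007 -0.0001 -1.    ] y [ 0.9985 -0.054   0.0007] jaw az -3.092688647002418
az -20.78581795319935
1 tcp [ 0.5856 -0.2223  0.0316] pre [ 0.5062 -0.1922  0.1164]
shift tool mm [ 93.7 -64.  183.8] n50 4.319101804695465
rotvec tool [-1.1959 -0.6694  0.4853] n rows 9.69895295751944
-1 tcp [ 0.5856 -0.2223  0.0316] pre [ 0.5062 -0.1922  0.1164]
shift tool mm [ 93.7 -64.  183.8] n50 4.319101804695465
rotvec tool [1.7712 0.5259 0.7253] n rows 13.241348784342712
```

View pics/s9.png

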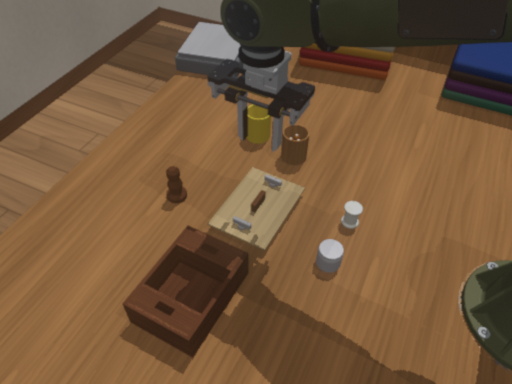

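View pics/t9.png

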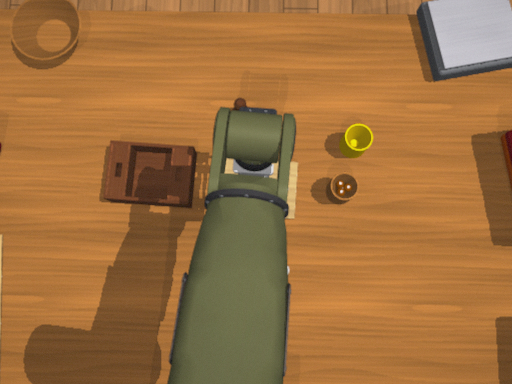

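The cover lies flat at about (258,210) in the side view, the case is open, and the cup and beads are undisturbed. I'll orient the hand for the cup: roll the jaws tangential, then tilt 45°.

play_rows --deltas '[[[0,0,0,-0.14,0,0,94],[0,0,0,-0.14,0,0,94],[0,0,0,-0.14,0,0,94],[0,0,0,-0.14,0,0,94],[0,0,0,-0.14,0,0,94],[0,0,0,-0.14,0,0,94],[0,0,0,-0.14,0,0,94],[0,0,0,-0.14,0,0,94],[0,0,0,-0.141,0,0,94]]]'

```text
time_s: 18.7
ee_pos: [0.5768, -0.0119, 0.2034]
eef_rot: [-2.95, 1.571, 2.975]
force: [0.1, -0.2, -0.2]
grip_width: 0.094
```

play_rows --deltas '[[[0,-30,-6,0,-0.131,0,94],[0,-30,-6,0,-0.131,0,94],[0,-30,-6,0,-0.131,0,94],[0,-30,-6,0,-0.131,0,94],[0,-30,0,0,-0.131,0,94],[0,-30,0,0,-0.131,0,94],[0,0,0,0,0,0,94]]]'

```text
time_s: 19.4
ee_pos: [0.491, -0.168, 0.1972]
eef_rot: [0.003, 0.803, -0.359]
force: [0.6, -0.3, -0.3]
grip_width: 0.0939
```

```bash
cat >> h.py <<'E'
cup=np.array([.573,-.2175]); az=np.arctan2(cup[1],cup[0])
def cupM(th):
    x=np.array([np.sin(th)*np.cos(az),np.sin(th)*np.sin(az),-np.cos(th)]); y=np.array([-np.sin(az),np.cos(az),0])
    return np.column_stack([x,y,np.cross(x,y)])
E
python3 - <<'E'
from h import *
st(); M=cupM(np.pi/4); x=M[:,0]; tcp=np.array([*cup,.045])+.019*x
to(tcp-.11*x,M)
E
```

```text
t 19.4 pos [ 0.491  -0.168   0.1972] q [-0.4239 -0.1025  2.1754  0.15    0.3056 -1.7575] F [ 0.5628 -0.3337 -0.262 ] w 0.0938920096087562
x [ 0.6499 -0.2439 -0.7198] y [0.3535 0.9354 0.0022] jaw az 69.29866810812884
shift tool mm [ 83.9 -17.4 -39.4] n50 1.886485755974131
rotvec tool [-0.0005 -0.0181 -0.0026] n rows 0.12183890727976816
```

Tilting outward drives joint 5 towards its zero limit. I'll go back to vertical and use a sideways tilt instead, with the jaws along world x, the hand leaning in from the left, and the later pour turning about the jaw axis.

play_rows --deltas '[[[0,0,0,0,0.131,0,94],[0,0,0,0,0.131,0,94],[0,0,0,0,0.131,0,94],[0,0,0,0,0.131,0,94],[0,0,0,0,0.131,0,94],[0,0,0,0,0.131,0,94],[0,0,0,0,0,0,94]]]'

```text
time_s: 20.1
ee_pos: [0.4945, -0.1671, 0.1981]
eef_rot: [3.084, 1.545, 2.722]
force: [0.2, -0.1, -0.4]
grip_width: 0.0937
```

play_rows --deltas '[[[0,0,0,0.14,0,0,94],[0,0,0,0.14,0,0,94],[0,0,0,0.14,0,0,94],[0,0,0,0.14,0,0,94],[0,0,0,0.14,0,0,94],[0,0,0,0.14,0,0,94],[0,0,0,0.14,0,0,94],[0,0,0,0.14,0,0,94],[0,0,0,0.141,0,0,94]]]'

```text
time_s: 21.0
ee_pos: [0.4933, -0.1666, 0.1989]
eef_rot: [-1.981, 1.553, 2.674]
force: [-0.7, 0.8, -0.3]
grip_width: 0.0942
```

```bash
cat >> h.py <<'E'
def sideM(deg,jaw=-3.1):
    "tool leaned by deg: + points left (+y)"
    return down(jaw)@R.from_rotvec([0,np.radians(deg),0]).as_matrix()
E
python3 - <<'E'
from h import *
st(); M=sideM(-35); x=M[:,0]; tcp=np.array([*cup,.048])+.019*x; print(M, tcp)
to(tcp-.1*x+[0,.0,.03]); to(tcp-.1*x,M)
E
```

```text
t 21.0 pos [ 0.4933 -0.1666  0.1989] q [-0.3966  0.2509  1.5991  0.0013  1.3094 -0.34  ] F [-0.704   0.767  -0.3042] w 0.09421161585646622
x [-0.0159  0.0081 -0.9998] y [ 0.9982 -0.0568 -0.0164] jaw az -3.259323274633291
[[-0.031   0.9985 -0.0443]
 [-0.5727 -0.0541 -0.818 ]
 [-0.8192  0.      0.5736]] [ 0.5724 -0.2284  0.0324]
shift tool mm [53.2 83.2  0.2] n50 1.9743053160696404
shift tool mm [83.2 83.7  0.5] n50 2.359305460177763
rotvec tool [ 0.0022 -0.618   0.0167] n rows 4.1243147760756305
```

play_rows --deltas '[[[0,17,0,0,0,0.017,94],[0,17,0,0,-0.124,0,94],[0,17,0,0,-0.124,0,94],[0,17,0,0,-0.124,0,94],[0,15,0,0,-0.123,0,94],[0,0,0,0,-0.123,0,94],[0,0,0,0,0,0,94]]]'

```text
time_s: 21.7
ee_pos: [0.5765, -0.1686, 0.1969]
eef_rot: [-0.002, 0.959, -1.619]
force: [-0.1, 0.0, 0.1]
grip_width: 0.094
```

```bash
python3 - <<'E'
from h import *
st(); M=sideM(-35); x=M[:,0]; tcp=np.array([*cup,.048])+.019*x
to(tcp-.1*x,M)
c=cam("side"); save(c,"s10.png")
E
```

```text
t 21.7 pos [ 0.5765 -0.1686  0.1969] q [-0.0855  0.4259  1.4879 -0.6447  1.2707  0.171 ] F [-0.0751  0.0069  0.1215] w 0.09398069225291238
x [-0.0275 -0.5738 -0.8185] y [ 0.9989 -0.0464 -0.0011] jaw az -2.6609734619927767
shift tool mm [ 69.1  -0.8 -45.4] n50 1.6528136082443146
rotvec tool [ 0.0069  0.0011 -0.0035] n rows 0.0521339333770691
```

View pics/s10.png

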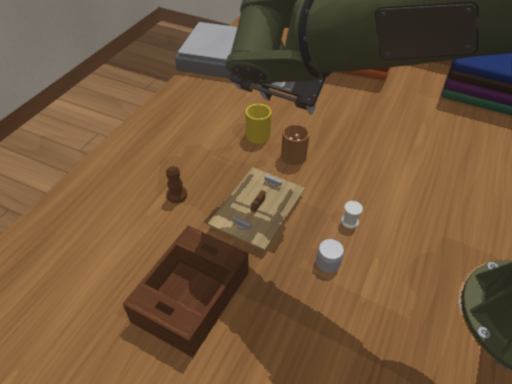

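The hand is leaned about 35° and the cup at (295,145) stands free. I'll approach along the finger axis.

play_rows --deltas '[[[35,-0.8,-23,0.007,0,0,94],[34,0,-22,0,0,0,94],[0,0,0,0,0,0,94],[0,0,0,0,0,0,94]]]'

```text
time_s: 22.15
ee_pos: [0.5758, -0.1739, 0.1174]
eef_rot: [0.008, 0.963, -1.621]
force: [0.6, 0.1, 1.8]
grip_width: 0.0936
```

```bash
python3 - <<'E'
from h import *
st(); M=sideM(-35); x=M[:,0]; tcp=np.array([*cup,.048])+.019*x
to(tcp,M)
c=cam("side"); save(c,"s11.png",(180,40,380,240),4)
c=cam("top"); save(c,"t11.png")
E
```

```text
t 22.15 pos [ 0.5758 -0.1739  0.1174] q [-0.0963  0.5167  1.5539 -0.6779  1.141   0.2755] F [0.5507 0.0601 1.808 ] w 0.09361664408425324
x [-0.0286 -0.57   -0.8211] y [ 0.9984 -0.0567  0.0046] jaw az -3.250373133694687
shift tool mm [100.9  -0.7  -3.7] n50 2.020273589714521
rotvec tool [-0.0048 -0.0035 -0.0023] n rows 0.04228334840892965
```

View pics/s11.png

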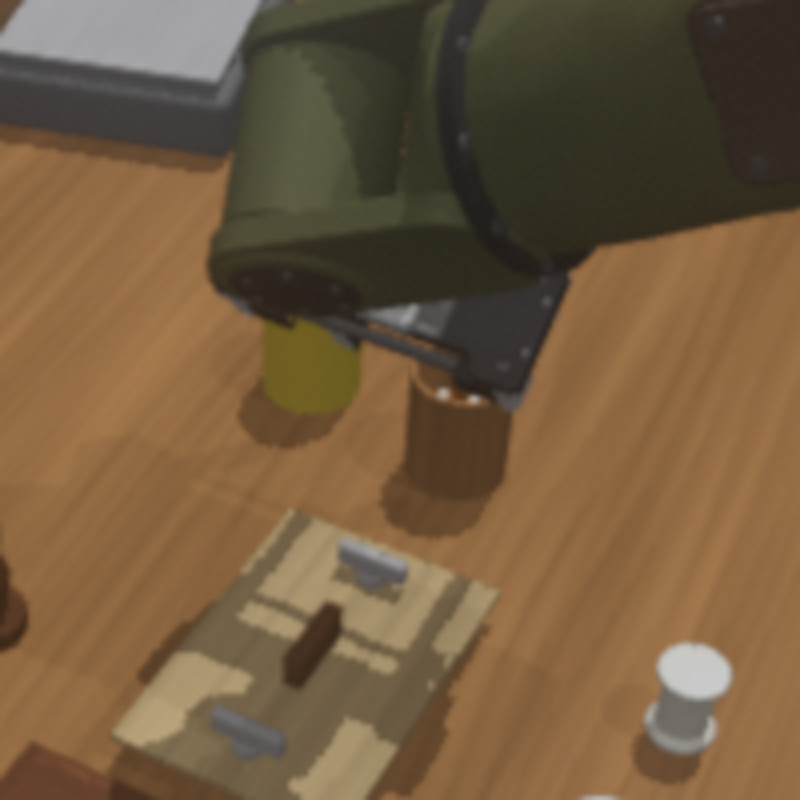

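View pics/t11.png

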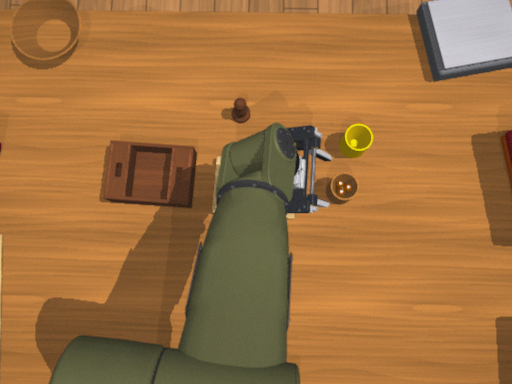

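```bash
python3 - <<'E'
from h import *
c=cam("top"); o,r=obs(); p=np.array(o["ee_pos"]); y=r[:,1]
print(proj(c,[p,p+.047*y,p-.047*y,[.573,-.2175,.08]]))
save(c,"t12.png",(280,110,400,230),6)
E
```

```text
[[326.6188 181.9153]
 [327.7063 161.4124]
 [325.5171 202.6867]
 [343.2706 186.6746]]
```

View pics/t12.png

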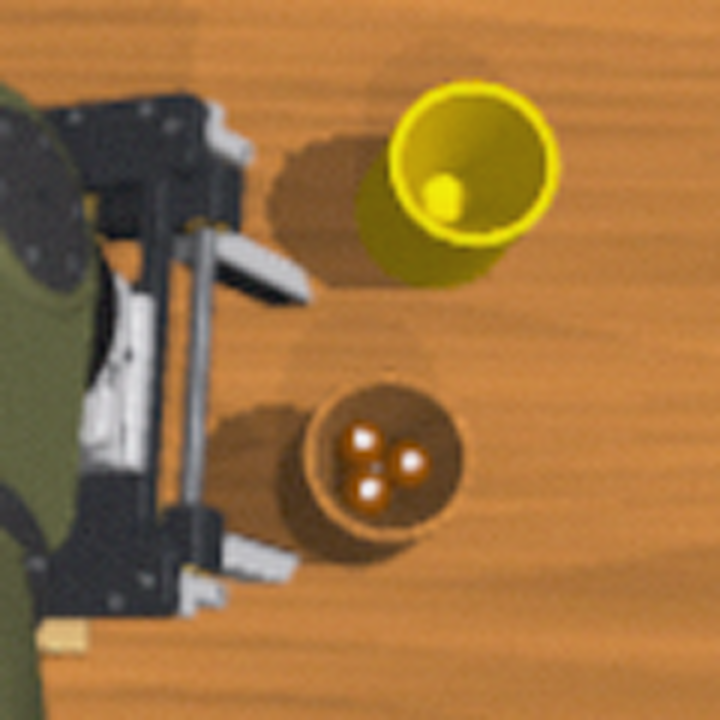

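The crop confirms the fingers match the projected TCP, with the pads straddling the cup's line. I'll continue in.

play_rows --deltas '[[[10,-0.7,-3.7,0,0,0,94],[15,0,0,0,0,0,94],[15,0,0,0,0,0,94],[15,0,0,0,0,0,94],[15,0,0,0,0,0,94],[15,0,0,0,0,0,94],[10,0,0,0,0,0,94],[6,0,0,0,0,0,94],[0,0,0,0,0,0,94]]]'

```text
time_s: 23.2
ee_pos: [0.5718, -0.2282, 0.0301]
eef_rot: [0.004, 0.963, -1.623]
force: [-0.5, 0.1, 0.6]
grip_width: 0.0944
```

```bash
python3 - <<'E'
from h import *
st(); M=sideM(-35); x=M[:,0]; tcp=np.array([*cup,.048])+.019*x
to(tcp,M)
c=cam("top"); save(c,"t13.png",(280,110,400,230),6)
E
```

```text
t 23.2 pos [ 0.5718 -0.2282  0.0301] q [-0.1892  0.647   1.5862 -0.7569  0.9691  0.3292] F [-0.4624  0.1446  0.6264] w 0.09435343150001205
x [-0.0301 -0.5706 -0.8207] y [ 0.9984 -0.056   0.0023] jaw az -3.209762117142589
shift tool mm [-1.8  0.7  1.4] n50 0.04826390940343313
rotvec tool [-0.0029 -0.0026 -0.0008] n rows 0.026720733987241153
```

View pics/t13.png

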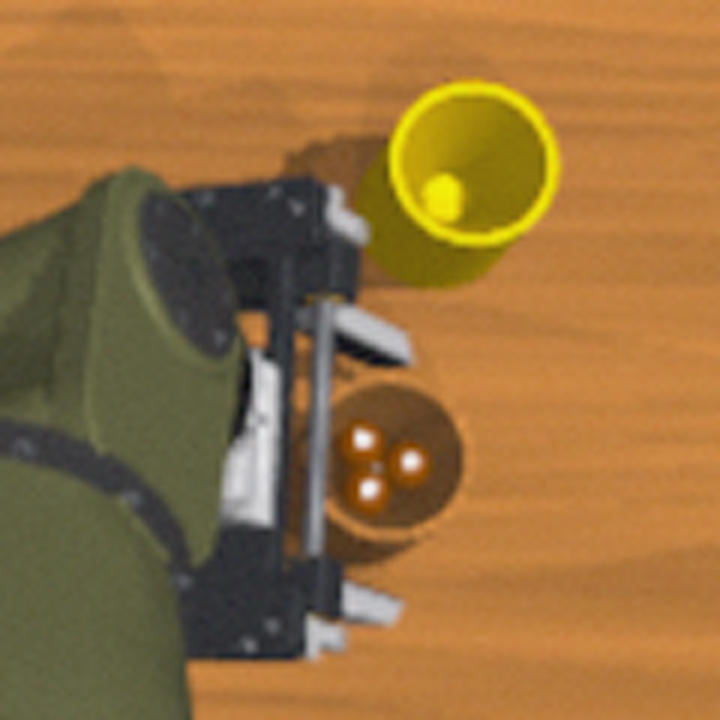

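The fingers straddle the cup with no contact force. Gripping now.

play_rows --deltas '[[[-2,0.5,1,0,0,0,80],[0,0,0,0,0,0,72],[0,0,0,0,0,0,60],[0,0,0,0,0,0,50],[0,0,0,0,0,0,50],[0,0,0,0,0,0,50]]]' --grip_force 35

```text
time_s: 23.85
ee_pos: [0.5728, -0.2274, 0.0333]
eef_rot: [0.007, 0.962, -1.621]
force: [-0.5, 2.7, 4.9]
grip_width: 0.0664
```

```bash
python3 - <<'E'
from h import *
st()
E
```

```text
t 23.85 pos [ 0.5728 -0.2274  0.0333] q [-0.1876  0.6427  1.584  -0.7544  0.9732  0.3257] F [-0.4981  2.7488  4.8971] w 0.06640263861048315
x [-0.0285 -0.5709 -0.8205] y [ 0.9985 -0.0553  0.0038] jaw az -3.1686958648596586
```

play_rows --deltas '[[[-8,0,6,0,0,0,50],[-16,0,11,0,0,0,50],[-24,0,17,0,0,0,50],[-24,0,17,0,0,0,50],[-24,0,17,0,0,0,50],[-24,0,17,0,0,0,50],[-16,0,11,0,0,0,50],[-8,0,6,0,0,0,50],[0,0,0,0,0,0,50]]]'

```text
time_s: 24.75
ee_pos: [0.572, -0.2291, 0.2105]
eef_rot: [0.008, 0.962, -1.62]
force: [0.1, 0.8, -2.0]
grip_width: 0.0663
```

```bash
python3 - <<'E'
from h import *
st()
c=cam("side"); save(c,"s14.png")
E
```

```text
t 24.75 pos [ 0.572  -0.2291  0.2105] q [-0.1906  0.413   1.4718 -0.6429  1.2342  0.0786] F [ 0.0705  0.764  -2.0412] w 0.06626502409176435
x [-0.0279 -0.5709 -0.8205] y [ 0.9984 -0.0557  0.0048] jaw az -3.192831573256938
```

View pics/s14.png

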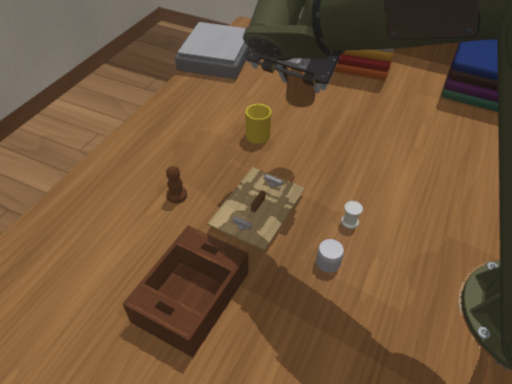

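The cup is up in the hand at about (303,85). I'll swing the hand to vertical, which tilts the cup only 35°, and carry it over the case.

play_rows --deltas '[[[0,0,0,0,0.06,0,50],[0,0,0,0,0.12,0,50],[0,0,0,0,0.13,0,50],[0,0,0,0,0.13,0,50],[0,0,0,0,0.11,0,50],[0,0,0,0,0.06,0,50],[0,0,-15,0,0,0,50],[0,0,-25,0,0,0,50],[0,0,-35,0,0,0,50],[0,0,-35,0,0,0,50]]]'

```text
time_s: 25.8
ee_pos: [0.5774, -0.1174, 0.2082]
eef_rot: [2.406, 1.569, 0.779]
force: [0.1, 1.1, -2.0]
grip_width: 0.0662
```

play_rows --deltas '[[[0,5,-40,0,0,0,50],[0,6,-40,0,0,0,50],[0,6,-40,0,0,0,50],[0,6,-40,0,0,0,50],[0,6,-40,0,0,0,50],[0,5,-40,0,0,0,50],[0,0,-30,0,0,0,50],[0,0,-20,0,0,0,50],[0,0,0,0,0,0,50]]]'

```text
time_s: 26.7
ee_pos: [0.6271, 0.1716, 0.2085]
eef_rot: [1.92, 1.57, 0.297]
force: [-0.7, -0.3, -2.5]
grip_width: 0.0663
```

```bash
python3 - <<'E'
from h import *
st()
g=np.array([.602,.274,.16])
for a in(0,30,75): print(a); M=sideM(a); to(g+.019*M[:,0],M)
c=cam("side"); save(c,"s15.png")
E
```

```text
t 26.7 pos [0.6271 0.1716 0.2085] q [0.2108 0.5255 1.1992 0.0001 1.4156 0.2631] F [-0.7248 -0.2508 -2.4593] w 0.06629225977079047
x [ 0.0012  0.0004 -1.    ] y [ 0.9986 -0.0523  0.0012] jaw az -2.999211455797438
0
shift tool mm [  67.5  -30.5 -100.9] n50 2.5028947540839543
rotvec tool [ 0.0018 -0.0004 -0.0012] n rows 0.01455867907211321
30
shift tool mm [  65.   -30.4 -110.4] n50 2.6328999584822395
rotvec tool [ 0.002   0.5232 -0.0007] n rows 3.490059792255932
75
shift tool mm [  53.4  -30.4 -119.2] n50 2.683044592477604
rotvec tool [0.0023 1.3086 0.0001] n rows 8.729522017882339
```

View pics/s15.png

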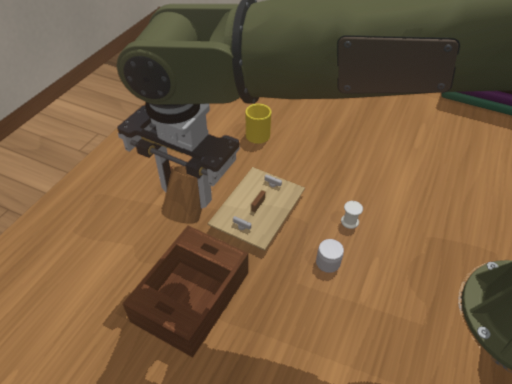

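The cup is tilted about 35° in the hand at about (185,195), not yet over the bin. I'll move above the bin, then tip slowly about the grasp point.

play_rows --deltas '[[[0,-5,-14,0,0,0,50],[10,-8,-25,0,0,0,50],[15,-8,-25,0,0,0,50],[15,-7,-22,0,0,0,50],[15,-2,-15,0,0,0,50],[0,0,0,0,0,0,50],[0,0,-2.3,0,0.12,0,50],[0,0,-2.3,0,0.12,0,50],[0,0,-2.3,0,0.12,0,50],[0,0,-2,0,0.1,0,50]]]'

```text
time_s: 27.75
ee_pos: [0.6053, 0.2783, 0.158]
eef_rot: [3.129, 1.105, 1.502]
force: [-0.2, 0.7, -3.4]
grip_width: 0.0663
```

```bash
python3 - <<'E'
from h import *
st(); o,r=obs(); print("grasp",np.array(o["ee_pos"])-.019*r[:,0])
c=cam("side"); save(c,"s16.png",(90,130,290,330),4)
E
```

```text
t 27.75 pos [0.6053 0.2783 0.158 ] q [0.1978 0.5157 1.4018 0.4967 1.143  0.0631] F [-0.1594  0.7009 -3.3549] w 0.06629032461980483
x [ 0.0309  0.4484 -0.8933] y [ 0.9983 -0.0577  0.0055] jaw az -3.307412437773981
grasp [0.6047 0.2698 0.1749]
```

View pics/s16.png

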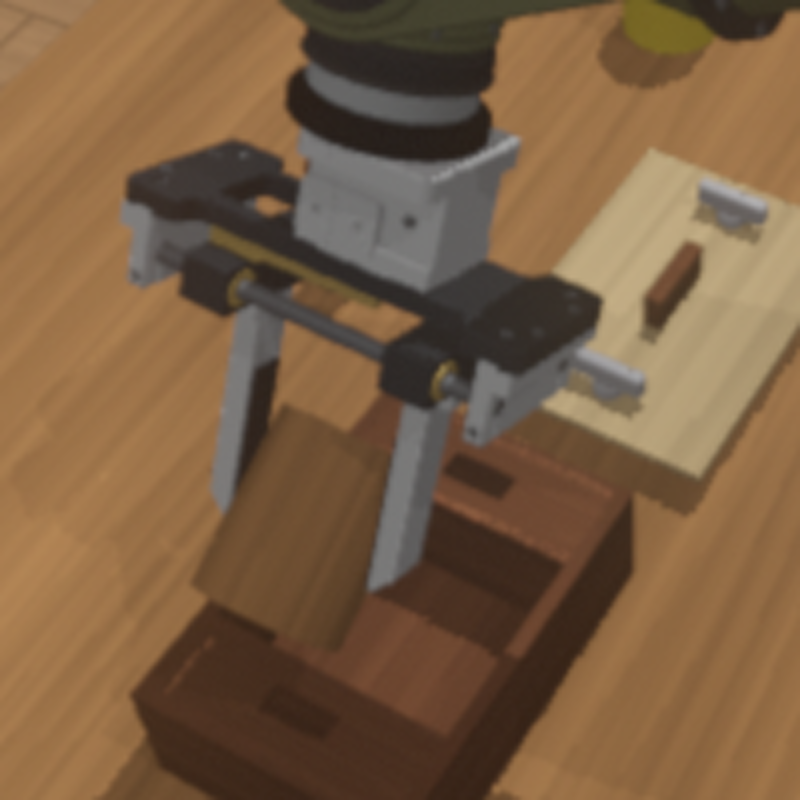

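The crop shows the cup tilted about 60° above the bin with no beads out yet. I'll lower slightly and tip slowly.

play_rows --deltas '[[[7,0,4,0,0,0,50],[7,0,2,0,0.075,0,50],[0,0,-1.4,0,0.075,0,50],[0,0,-1.4,0,0.075,0,50],[0,0,-1.4,0,0.075,0,50],[0,0,-1.4,0,0.075,0,50],[0,0,-1.4,0,0.075,0,50],[0,0,-1.4,0,0.075,0,50],[0,0,-1.4,0,0.075,0,50],[0,0,-1.4,0,0.075,0,50]]]'

```text
time_s: 28.8
ee_pos: [0.6046, 0.2888, 0.1493]
eef_rot: [3.138, 0.434, 1.516]
force: [-0.3, 0.6, -1.2]
grip_width: 0.0665
```

```bash
python3 - <<'E'
from h import *
st(); o,r=obs(); print("grasp",np.array(o["ee_pos"])-.019*r[:,0])
c=cam("side"); save(c,"s17.png",(90,130,290,330),4)
E
```

```text
t 28.8 pos [0.6046 0.2888 0.1493] q [ 0.0119  0.6442  1.5583  1.2467  1.2693 -0.5706] F [-0.3375  0.648  -1.1863] w 0.06654161237965059
x [ 0.0494  0.9058 -0.4208] y [ 0.9986 -0.0531  0.0029] jaw az -3.041168741606784
grasp [0.6037 0.2716 0.1573]
```

View pics/s17.png

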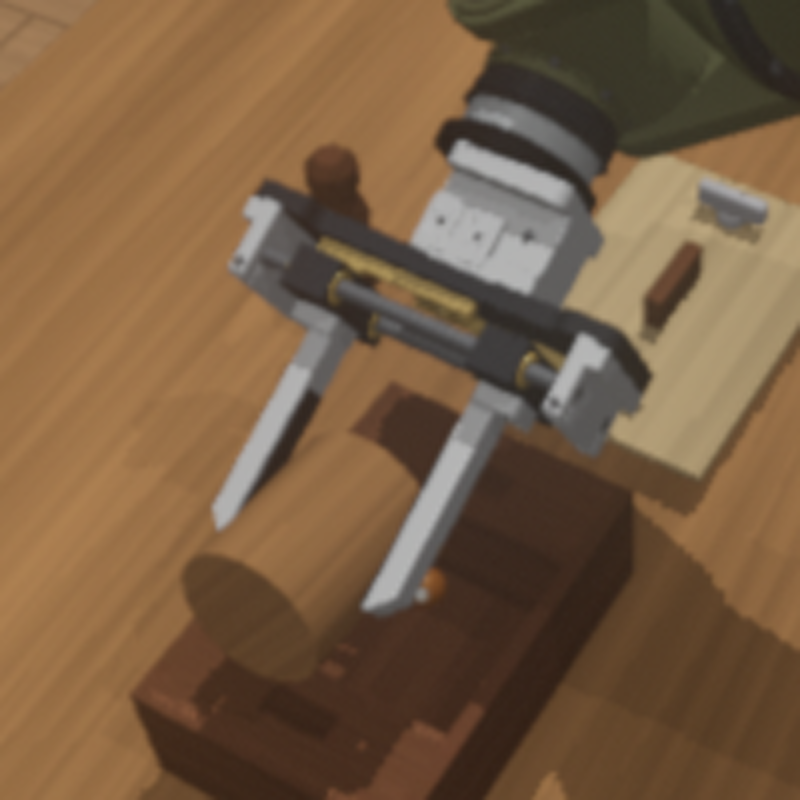

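One bead is already in the bin at (430,588) in the crop, with the cup at about 100°. I'll tip further and dwell.

play_rows --deltas '[[[0,0,-1.4,0,0.075,0,50],[0,0,-1.4,0,0.075,0,50],[0,0,-1.4,0,0.075,0,50],[0,0,-1.4,0,0.075,0,50],[0,0,-1.4,0,0.075,0,50],[0,0,0,0,0,0,50],[0,0,0,0,0,0,50],[0,0,0,0,0,0,50],[0,0,0,0,0,0,50]]]'

```text
time_s: 29.75
ee_pos: [0.605, 0.2906, 0.1569]
eef_rot: [3.137, 0.061, 1.516]
force: [0.5, 0.1, -1.1]
grip_width: 0.0663
```

```bash
python3 - <<'E'
from h import *
st()
c=cam("side"); save(c,"s18.png",(90,130,290,330),4)
c=cam("top"); save(c,"t18.png",(80,90,240,250),5)
E
```

```text
t 29.75 pos [0.605  0.2906 0.1569] q [-0.0267  0.7929  1.5641  1.5478  1.5078 -0.789 ] F [ 0.5482  0.0733 -1.081 ] w 0.06630067516338055
x [ 0.0548  0.9966 -0.0608] y [ 0.9985 -0.0546  0.0044] jaw az -3.1323556232737584
```

View pics/s18.png

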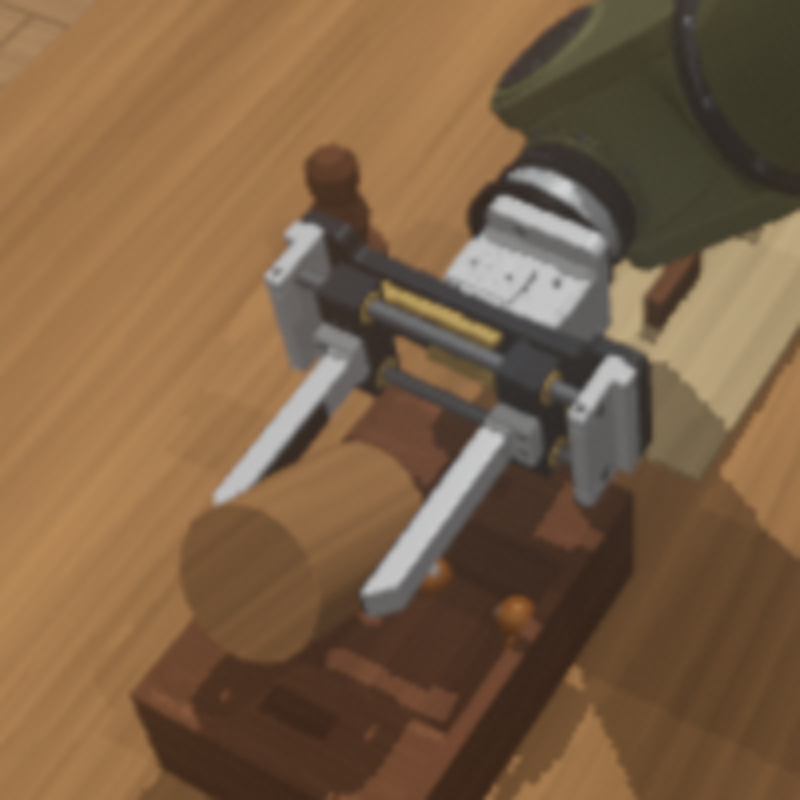

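View pics/t18.png

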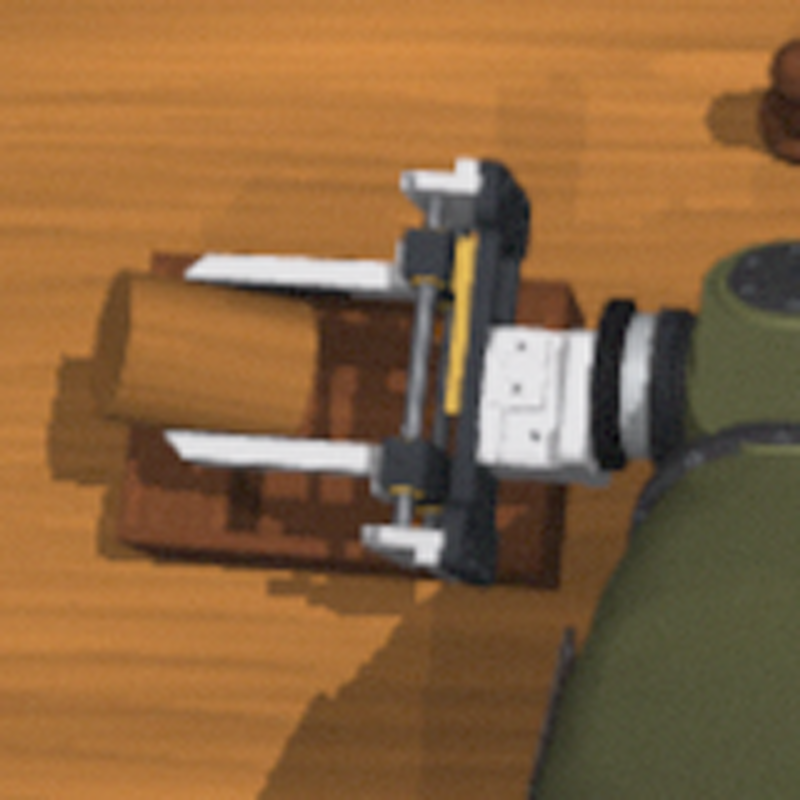

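Two beads are visible in the bin, at (435,575) and (515,613) in the crop. The others may be hidden under the cup, so I'll tip a little more and dwell, then raise and look.

play_rows --deltas '[[[0,0,-1,0,0.06,0,50],[0,0,-1,0,0.06,0,50],[0,0,0,0,0,0,50],[0,0,0,0,0,0,50],[0,0,0,0,0,0,50],[0,0,-15,0,0,0,50],[0,0,-25,0,0,0,50],[0,0,-25,0,0,0,50],[0,0,-15,0,0,0,50]]]'

```text
time_s: 30.75
ee_pos: [0.6046, 0.2854, 0.2414]
eef_rot: [3.135, -0.061, 1.516]
force: [-0.0, -0.7, -2.1]
grip_width: 0.0665
```

play_rows --deltas '[[[0,0,2,0,-0.1,0,50],[0,0,2.4,0,-0.135,0,50],[0,0,2.4,0,-0.135,0,50],[0,0,2.4,0,-0.135,0,50],[0,0,2.4,0,-0.135,0,50],[0,0,2.4,0,-0.135,0,50],[0,0,2.4,0,-0.135,0,50],[0,0,2.4,0,-0.135,0,50],[0,0,2.4,0,-0.135,0,50],[0,0,2.4,0,-0.135,0,50]]]'

```text
time_s: 31.75
ee_pos: [0.6041, 0.2741, 0.2208]
eef_rot: [3.122, 1.259, 1.494]
force: [0.2, -0.8, -1.3]
grip_width: 0.0661
```

```bash
python3 - <<'E'
from h import *
st()
c=cam("side"); save(c,"s19.png",(90,130,290,330),4)
E
```

```text
t 31.75 pos [0.6041 0.2741 0.2208] q [0.2514 0.474  1.2765 0.3061 1.3002 0.2389] F [ 0.2298 -0.8201 -1.3325] w 0.06610026207880833
x [ 0.0234  0.3058 -0.9518] y [ 0.9983 -0.0574  0.0061] jaw az -3.2920206528951987
```

View pics/s19.png

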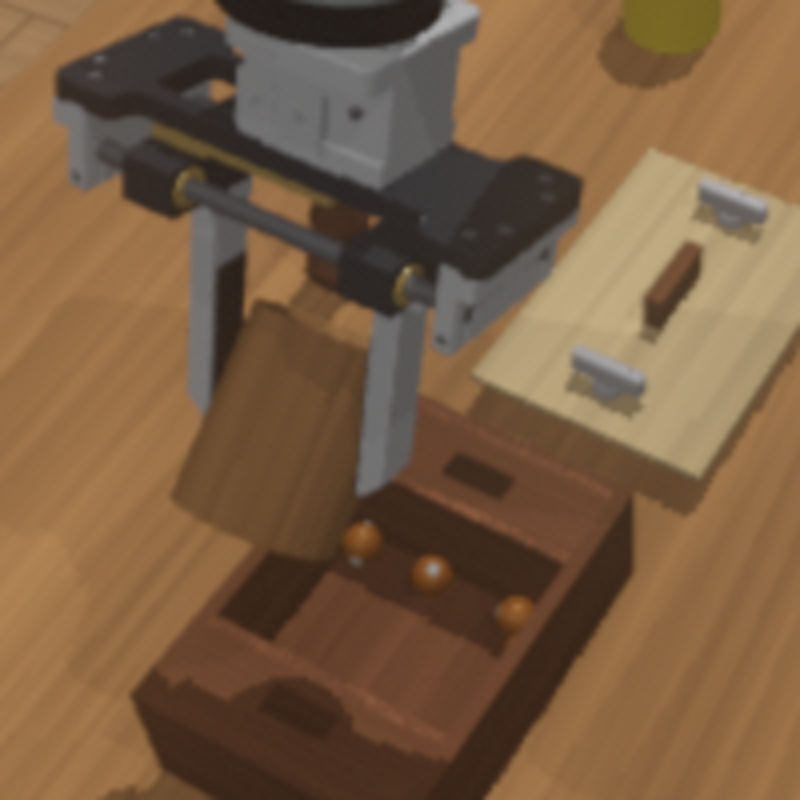

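Three beads are visible at (360,540), (432,573) and (515,613). The fourth may be hidden behind the cup, so I'll move off and look.

play_rows --deltas '[[[0,0,2,0,-0.11,0,50],[0,0,2,0,-0.11,0,50],[0,0,2,0,-0.09,0,50],[0,0,15,0,0,0,50],[0,0,25,0,0,0,50],[0,-5,35,0,0,0,50],[0,-5,40,0,0,0,50],[0,-5,40,0,0,0,50],[0,-5,40,0,0,0,50],[0,-5,40,0,0,0,50]]]'

```text
time_s: 32.8
ee_pos: [0.5645, 0.0334, 0.2165]
eef_rot: [2.725, 1.56, 1.098]
force: [0.9, -0.4, -1.5]
grip_width: 0.0666
```

```bash
python3 - <<'E'
from h import *
st()
c=cam("side"); save(c,"s20.png",(90,180,290,380),4)
c=cam("top"); save(c,"t20.png",(80,90,240,250),5)
E
```

```text
t 32.8 pos [0.5645 0.0334 0.2165] q [-0.0101  0.3232  1.4647  0.0095  1.3491  0.0444] F [ 0.9444 -0.3863 -1.4583] w 0.06660957236661526
x [ 0.0047  0.0092 -0.9999] y [ 0.9984 -0.0565  0.0042] jaw az -3.241524948801239
```

View pics/s20.png

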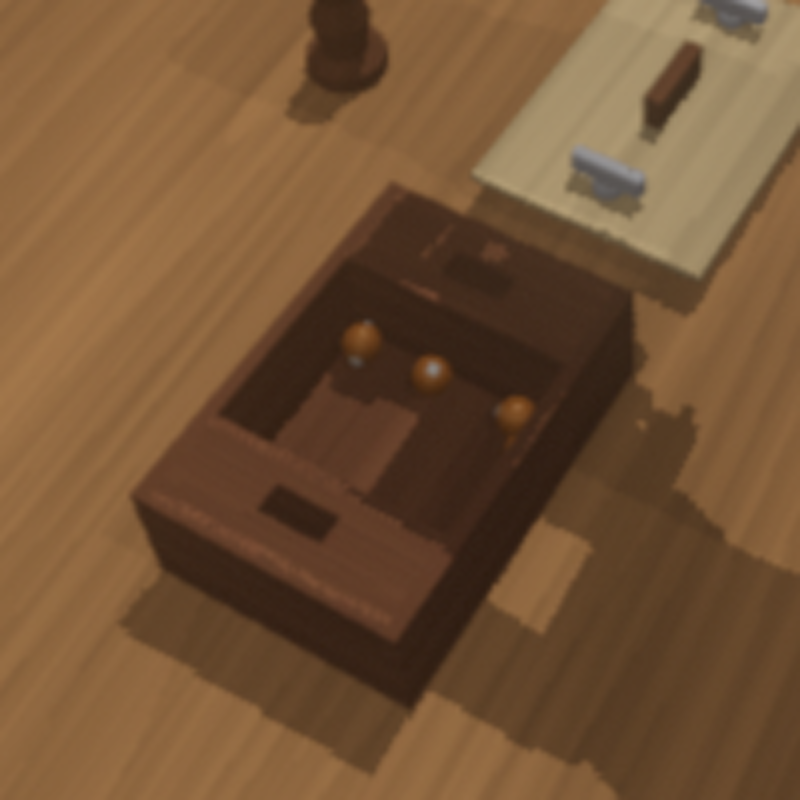

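View pics/t20.png

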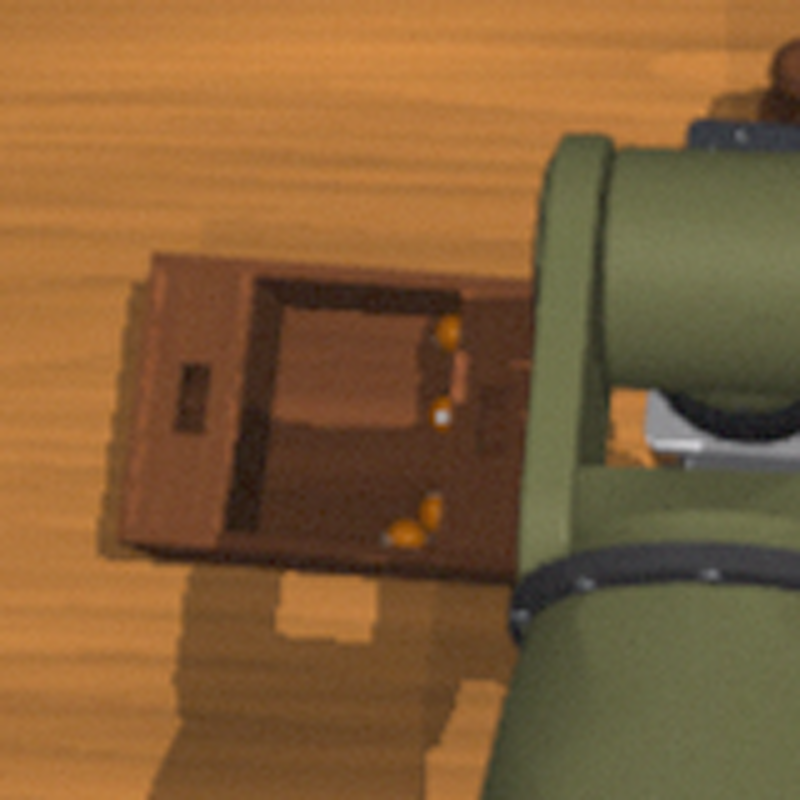

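The top crop shows all four beads in the bin, at (450,332), (441,412), (431,512) and (405,535). I'll take the cup back to its place.

play_rows --deltas '[[[0,0,40,0,0,0,50],[0,0,40,0,0,0,50],[0,0,40,0,0,0,50],[0,0,35,0,0,0,50],[0,0,30,0,0,0,50],[0,0,20,0,-0.12,0,50],[0,0,20,0,-0.13,0,50],[0,0,0,0,-0.13,0,50],[0,0,0,0,-0.13,0,50],[0,0,0,0,-0.1,0,50]]]'

```text
time_s: 33.9
ee_pos: [0.5527, -0.1887, 0.2172]
eef_rot: [0.008, 0.965, -1.619]
force: [-0.6, -0.4, -2.4]
grip_width: 0.066
```

```bash
cat >> h.py <<'E'
Rg=np.array([[-.0285,.9985,0],[-.5709,-.0553,0],[-.8205,.0038,0]]); Rg[:,2]=np.cross(Rg[:,0],Rg[:,1])
E
python3 - <<'E'
from h import *
st(); to([.5728,-.2274,.0335],Rg); to([.5728,-.2274,.075],Rg)
c=cam("side"); save(c,"s21.png",(180,40,380,240),4)
E
```

```text
t 33.9 pos [ 0.5527 -0.1887  0.2172] q [-0.1273  0.3561  1.5335 -0.6373  1.2659  0.1311] F [-0.5711 -0.3664 -2.3687] w 0.06595354149930016
x [-0.0276 -0.5686 -0.8221] y [ 0.9985 -0.0551  0.0046] jaw az -3.159242023610006
shift tool mm [172.5  21.4 -73.8] n50 3.776330191227275
rotvec tool [-0.0003 -0.0028 -0.0008] n rows 0.019659805496836245
shift tool mm [138.4  21.6 -50.1] n50 2.975013857666896
rotvec tool [-0.0003 -0.0028 -0.0008] n rows 0.019659805496836245
```

View pics/s21.png

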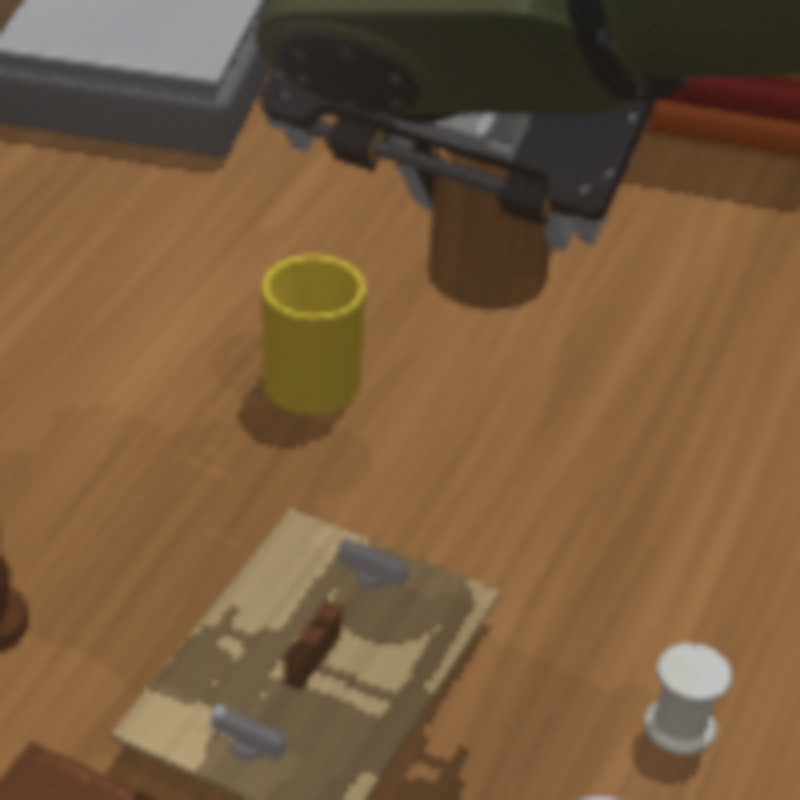

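The cup is upright in the hand at about (490,240) in the crop, over free counter. I'll descend to its old place.

play_rows --deltas '[[[20,4,-7,0,-0.003,0,50],[28,5,-10,0,0,0,50],[28,5,-10,0,0,0,50],[28,5,-10,0,0,0,50],[22,2.5,-8,0,0,0,50],[12,0,-5,0,0,0,50],[0,0,0,0,0,0,50],[0,0,0,0,0,0,50]]]'

```text
time_s: 34.75
ee_pos: [0.5731, -0.2278, 0.0763]
eef_rot: [0.008, 0.965, -1.621]
force: [-0.2, 1.7, -1.2]
grip_width: 0.0667
```

```bash
python3 - <<'E'
from h import *
st(); to([.5728,-.2274,.0345],Rg)
E
```

```text
t 34.75 pos [ 0.5731 -0.2278  0.0763] q [-0.1892  0.5766  1.5701 -0.7169  1.0309  0.26  ] F [-0.2312  1.7055 -1.2041] w 0.06668005656946688
x [-0.0284 -0.5684 -0.8222] y [ 0.9984 -0.0561  0.0043] jaw az -3.217521231938204
shift tool mm [ 34.1  -0.5 -24.1] n50 0.8357979098948211
rotvec tool [-0.001 -0.003  0.   ] n rows 0.02129129146159277
```

play_rows --deltas '[[[10,-0.5,-7,0,-0.003,0,50],[10,0,-7,0,0,0,50],[7,0,-5,0,0,0,50],[4,0,-3,0,0,0,50],[2,0,-1.4,0,0,0,50],[0.8,0,-0.6,0,0,0,50],[0,0,0,0,0,0,50],[0,0,0,0,0,0,50]]]'

```text
time_s: 35.55
ee_pos: [0.5727, -0.2274, 0.0342]
eef_rot: [0.006, 0.961, -1.621]
force: [-0.2, -0.0, -2.0]
grip_width: 0.0662
```

```bash
python3 - <<'E'
from h import *
st()
E
```

```text
t 35.55 pos [ 0.5727 -0.2274  0.0342] q [-0.1871  0.6416  1.584  -0.7548  0.9748  0.3259] F [-0.185  -0.015  -2.0296] w 0.066211732775686
x [-0.0288 -0.5717 -0.82  ] y [ 0.9984 -0.0556  0.0037] jaw az -3.1851621846845974
```

play_rows --deltas '[[[0.4,0,-0.3,0,0,0,50],[0.4,0,-0.3,0,0,0,50],[0.4,0,-0.3,0,0,0,50],[0,0,0,0,0,0,50]]]'

```text
time_s: 35.95
ee_pos: [0.5727, -0.2274, 0.0333]
eef_rot: [0.007, 0.96, -1.621]
force: [-4.3, 3.0, 7.4]
grip_width: 0.0664
```

```bash
python3 - <<'E'
from h import *
st()
E
```

```text
t 35.95 pos [ 0.5727 -0.2274  0.0333] q [-0.1868  0.6432  1.5841 -0.7565  0.9742  0.3283] F [-4.2902  3.0019  7.4256] w 0.06635417575408857
x [-0.029  -0.5724 -0.8195] y [ 0.9984 -0.0559  0.0037] jaw az -3.2027907616121563
```

Contact is made at the original height. I'll open gently and back out along the fingers.

play_rows --deltas '[[[0,0,0,0,0,0,70],[0,0,0,0,0,0,78],[0,0,0,0,0,0,88],[0,0,0,0,0,0,94],[0,0,0,0,0,0,94],[-10,0,0,0,0,0,94],[-15,0,0,0,0,0,94],[-20,0,0,0,0,0,94],[-25,0,0,0,0,0,94],[-30,0,0,0,0,0,94]]]'

```text
time_s: 36.95
ee_pos: [0.5753, -0.169, 0.1158]
eef_rot: [0.005, 0.962, -1.622]
force: [-0.9, 0.9, 0.0]
grip_width: 0.094
```

play_rows --deltas '[[[-40,0,0,0,0,0,94],[-40,0,0,0,0,0,94],[-40,0,0,0,0,0,94],[-40,0,0,0,0,0,94],[0,0,0,0,0,0,94],[0,0,0,0,0,0,94]]]'

```text
time_s: 37.55
ee_pos: [0.5802, -0.0777, 0.2466]
eef_rot: [0.008, 0.962, -1.618]
force: [-0.7, -0.8, -0.3]
grip_width: 0.0945
```

```bash
python3 - <<'E'
from h import *
st()
c=cam("side"); save(c,"s22.png"); save(c,"s22b.png",(210,80,340,210),6)
c=cam("top"); save(c,"t22.png")
E
```

```text
t 37.55 pos [ 0.5802 -0.0777  0.2466] q [ 0.0683  0.4006  1.4034 -0.6097  1.445   0.2364] F [-0.7046 -0.7637 -0.2763] w 0.09448088531950748
x [-0.027  -0.5712 -0.8203] y [ 0.9985 -0.0541  0.0048] jaw az -3.1033837187485056
```

View pics/s22.png

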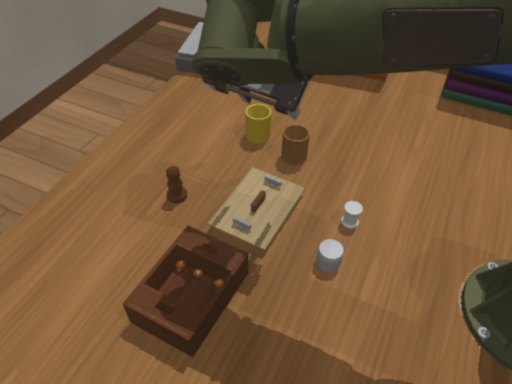

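View pics/s22b.png

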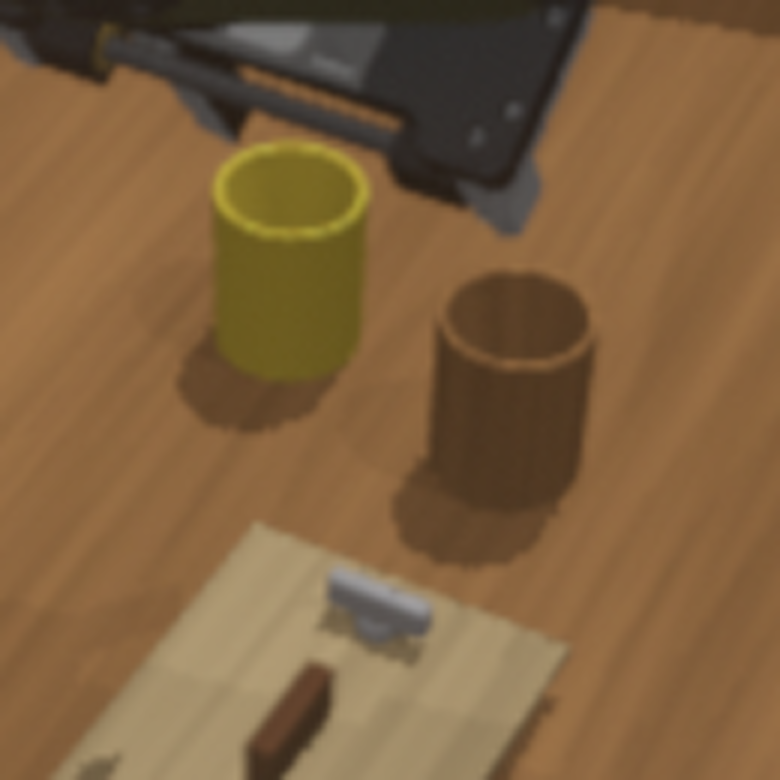

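View pics/t22.png

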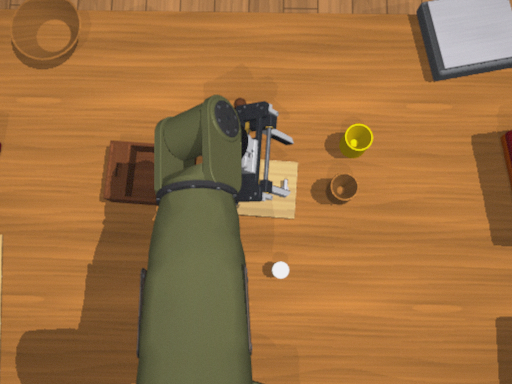

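The cup stands upright and empty at (520,390) in the crop. The cover lies flat, the figurine, spool and tin are where they were, and the hand is clear at z = 0.25 with force near zero. Handing in.

```bash
python3 - <<'E'
from station import hand_in
print(hand_in())
E
```

```text
the job is handed in; nothing more can be done
None
```

The whole task was carried out and handed in at about 37.6 s of the 72 s allowed; `hand_in()` gave no verdict.

- **Thumbscrews:** I turned both about 76–77° counter-clockwise. In the images both wings then lay parallel to the cover's short edges, with the cover still seated.
- **Cover:** I lifted it by its handle and laid it flat, handle up, at about (0.577, -0.012). That is roughly 250 mm from the case's centre.
- **Beads:** I tipped the cup to about 128° over the case. The top view, taken after the cup was moved away, shows four beads in the bin. The side view shows only three, and I take the fourth to be hidden by the near wall.
- **Cup:** It is back in its original place, upright and empty in both views.
- **Bystanders:** The figurine, spool and yellow cup show no movement in the last pictures. In the last top view the arm hid the tin, but it looks unmoved in the side view.
- **Hand:** It ended clear of everything at z ≈ 0.25 with under 1.1 N on the tool.

My first approach to the cup, tilting the hand outward, ran joint 5 close to its limit. I dropped it for a sideways tilt before touching anything. The two cameras disagreed by about 3 mm on the positions, so I used their average.

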